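Bottling bench clean-down: draw the spent filter cartridges, drain the flasks

TASK

Clean down the bottling bench: with the hook tool, draw every spent filter cartridge out of its well by its wire loop and stand it upright in the white tray, never touching the dirty cartridges with the gripper, then hang the hook back in its bracket. Put both rinsed flasks that lie on the bench mouth down on the free pegs of the drainer, pushed fully down, and leave everything else where it is.

Things in the scene. Friction and masses are not known exactly. Their poses are not given: they have to be found in the camera images.
- filter_stand: fixed stainless filter stand: base plate 120 x 285 x 12 mm with three upright open wells in a row at its y = -90, 0, +90 mm. Well: outside 82 mm, bore 74 mm across, floor 12 mm and rim 125 mm above the bench. A header pipe and gauge stand behind them (+x). Origin on the bench under the middle well; z up
- tray: white plastic tray fixed to the bench in front of the filter stand, 128 x 272 x 30 mm (x, y, z), walls and floor 4 mm thick; origin at the centre of its underside, long side along its y
- bracket (a point): hook bracket at the +y end of the stand: two level prongs, 11 mm wide, with a 14 mm slot between, both along x, open to -x, from 30 mm before this point to a post 41 mm behind it. This point: middle of the slot, level with the prongs' top, 115 mm above the bench: the shaft axis passes here, collar on the prongs, hook to +x, when the hook is put away. Axes as the stand
- hook_handle (a point): centre of the hook tool's upright black handle, 28 x 18 x 78 mm (pinch it across its y). z runs up along the handle; x is the way the hook points. The underside of a square collar, 36 x 36 x 6 mm, is 44 mm below this point; under it a 6 mm shaft runs down to the hook. At the start it hangs in the bracket by its collar and lifts out straight up. About 160 g
- hook_seat (a point): seat of the hook, 131 mm below the handle's centre and 8 mm in front (+x) of the shaft axis: on the axis of a 6 mm thick level bar that runs 16 mm forward from the shaft to an upturned tip, whose top is 11 mm above this point. A loop rests on the bar between shaft and tip (10 mm free). Axes as hook_handle
- cartridge0: spent filter cartridge (may be absent) standing in a well: cylinder 60 mm across, 50 mm high, with an upright arched loop of 5 mm wire on top. Origin: centre of its underside, z up. The loop lies in its y-z plane, so a hook enters along x from either side; underside of the loop's top 80 mm, its top 85 mm above the origin; opening 30 mm high, 33 mm wide. About 160 g
- cartridge1: spent filter cartridge (may be absent) standing in a well: cylinder 60 mm across, 50 mm high, with an upright arched loop of 5 mm wire on top. Origin: centre of its underside, z up. The loop lies in its y-z plane, so a hook enters along x from either side; underside of the loop's top 80 mm, its top 85 mm above the origin; opening 30 mm high, 33 mm wide. About 160 g
- cartridge2: spent filter cartridge (may be absent) standing in a well: cylinder 60 mm across, 50 mm high, with an upright arched loop of 5 mm wire on top. Origin: centre of its underside, z up. The loop lies in its y-z plane, so a hook enters along x from either side; underside of the loop's top 80 mm, its top 85 mm above the origin; opening 30 mm high, 33 mm wide. About 160 g
- flask0_mid (a point): white porcelain flask, an empty flat-sided bottle lying on its broad side: 150 mm long; body 100 long x 60 wide x 44 mm thick, then shoulder and round neck, 36 mm outside, 26 mm bore. This point: half-way along its axis, 22 mm above the bench as it lies. x along the axis to the mouth (body from -75 to +25 mm), y across the width, z the thickness. About 240 g, centre of mass near x = -15 mm
- flask0_mouth (a point): centre of the mouth of the same flask, in the plane of its rim; axes as flask0_mid
- flask1_mid (a point): white porcelain flask, an empty flat-sided bottle lying on its broad side: 150 mm long; body 100 long x 60 wide x 44 mm thick, then shoulder and round neck, 36 mm outside, 26 mm bore. This point: half-way along its axis, 22 mm above the bench as it lies. x along the axis to the mouth (body from -75 to +25 mm), y across the width, z the thickness. About 240 g, centre of mass near x = -15 mm
- flask1_mouth (a point): centre of the mouth of the same flask, in the plane of its rim; axes as flask1_mid
- peg0 (a point): foot of an upright drainer peg, on the grey base plate (340 x 90 mm, x, y), 12 mm above the bench; the steel peg is 18 mm thick, its rounded top 91 mm above this point. Three pegs 115 mm apart along the drainer's x; this one is free at the start. A seated flask rests with its rim on the plate
- peg1 (a point): foot of an upright drainer peg, on the grey base plate (340 x 90 mm, x, y), 12 mm above the bench; the steel peg is 18 mm thick, its rounded top 91 mm above this point. Three pegs 115 mm apart along the drainer's x; this one is free at the start. A seated flask rests with its rim on the plate
- peg2 (a point): foot of an upright drainer peg, on the grey base plate (340 x 90 mm, x, y), 12 mm above the bench; the steel peg is 18 mm thick, its rounded top 91 mm above this point. Three pegs 115 mm apart along the drainer's x; this one is taken by the dry flask. A seated flask rests with its rim on the plate
- dry_flask: a third flask like the two, already standing mouth down on the drainer's peg2; origin at the centre of its mouth rim, on the plate. Not to be moved
- lid_a: round aluminium housing lid with a knob, 88 mm across, 36 mm high, lying on the bench; origin at the centre of its underside. Not to be moved
- spanner: steel spanner 160 mm long lying on the bench; origin at the centre of its underside. Not to be moved
- bottle_brush: hand brush 190 mm long lying on the bench; origin at the centre of its underside. Not to be moved
There are look-alikes about, which are no part of the job. What is shaped like the cartridge2 but yellow is not meant.

How it is judged:
On the way, in this order (a step that is already met when the one before it is completed fails the run):
1. every cartridge present stands upright in the tray (x of cartridge0 in the frame of tray between -0.05 and 0.05 m and y of cartridge0 in the frame of tray between -0.122 and 0.122 m and z of each of cartridge0, cartridge1, cartridge2 in the frame of tray below 0.011 m and x of cartridge1 in the frame of tray between -0.05 and 0.05 m and y of cartridge1 in the frame of tray between -0.122 and 0.122 m and x of cartridge2 in the frame of tray between -0.05 and 0.05 m and y of cartridge2 in the frame of tray between -0.122 and 0.122 m and angle between each of cartridge0, cartridge1, cartridge2's own z axis and vertical below 0.2 rad and linear speed of each of cartridge0, cartridge1, cartridge2 below 0.03 m/s), for 0.2 s.
2. then the hook hangs in its bracket again, let go (horizontal distance between hook_handle and bracket below 0.02 m and z of hook_handle in the frame of bracket between 0.038 and 0.052 m and angle between hook_handle's own z axis and vertical below 0.2 rad and contact force between the fingers and hook below 0.05 N), for 0.2 s.
At the end, for the whole second after the job is handed in: Every cartridge present stands upright (0.2 rad) on the floor of the tray; the hook hangs in its bracket, collar on the prongs within 20 mm, let go; both flasks stand mouth down (0.24 rad) on drainer pegs, mouth within 16 mm of the peg axis and within 12 mm of the plate; all at rest (all of step 1 and all of step 2 and (horizontal distance between flask0_mouth and peg0 below 0.016 m or horizontal distance between flask0_mouth and peg1 below 0.016 m or horizontal distance between flask0_mouth and peg2 below 0.016 m) and angle between each of flask0_mid, flask1_mid's own x axis and vertical above 2.9 rad and height (world z) of each of flask0_mouth, flask1_mouth below 0.024 m and (horizontal distance between flask1_mouth and peg0 below 0.016 m or horizontal distance between flask1_mouth and peg1 below 0.016 m or horizontal distance between flask1_mouth and peg2 below 0.016 m)); the robot touches nothing.
It fails at once if the gripper's fingers touch a cartridge (contact force between the fingers and cartridge0 above 1 N or contact force between the fingers and cartridge1 above 1 N or contact force between the fingers and cartridge2 above 1 N).
It fails at once if a bystander is moved more than 30 mm (distance of any of dry_flask, lid_a, spanner, bottle_brush from where it was at the start of the episode above 0.03 m).
Of cartridge0, cartridge1, cartridge2 only 2 to 3 are there at a start; the rules pass over those that are not, and their reading is None.
At some moment in a run one of flask0, flask1 may be knocked a few centimetres aside while the robot is not near it.
It also fails if it takes over 210 s, if anything falls off the work surface, if the arm or the gripper's body presses on something with over 40 N, if the wrist force passes 120 N, or if a joint passes its speed limit or range.

ROBOT

A 6-joint arm with a two-finger parallel gripper is mounted at the origin on the work surface. World frame = base frame: x ahead of the robot, y to its left, z up, the work surface at z = 0. Lengths are in m, angles in rad, forces in N, time in s.
With the tool pointing down it reaches from about 0.35 to 0.875 m from the base axis. Payload 4.2 kg.
Tool frame: the origin (TCP) lies between the finger pads; the fingertips stand 19 mm ahead of it and the grasp point (between the pads) is the TCP; y points along the fingers, z is the direction in which the jaws open and shut, and the axes are right-handed (so a half turn about y gives the same grasp; the last joint's range is limited). The gripper opens to 87 mm and grips with 3 to 60 N. Pads are 19 mm wide; open, the fingers measure 117 mm over their backs; the gripper's body (75 mm by 190 mm) begins 51 mm behind the grasp point.
Start: joints at [1.391, 0.385, 0.008, 0, -1.194, -0.259], TCP at [0.265, 0.566, 0.242] pointing down, gripper open.
Joint ranges: [-3.14, 3.14], [-1.21, 2.06], [-1.07, 1.41], [-3.16, 2.05], [-2.99, -0.16], [-3.1, 3.1]. Speed limits (rad/s): [2.79, 2.79, 3.14, 3.14, 3.14, 3.14].

INTERFACE

Orientations are given as [roll, pitch, yaw] about the fixed x, y, z axes, in that order (R = Rz(yaw) Ry(pitch) Rx(roll)).
In Python, from workcell import status, optics, ticket gives the robot as it stands.
- The arm moves only by the shell command python3 -m jog 'ROWS' [FORCE]. ROWS is JSON, a list that holds one entry, the list of rows, each a list of 5 numbers: the gripper command: -1 is shut, 1 is fully open, values between are in proportion, then the shift along the tool's x, y, z in mm, then the turn about the tool's y in degrees. A call has 1 to 10 rows; each row shifts and turns the commanded pose from where the row before left it, along the tool's axes as they then stand; what a row does not reach is not made up. A row lasts 1/8 s, in which the tool goes at most 62.5 mm and 10.7 degrees, less where a joint would pass 70% of its speed; a pose out of reach is approached as far as the arm can. A call with a gripper value outside its range is refused whole. The fingers move at their own pace and stop on an object; FORCE is the grip in N (left out, the last holds). Time passes only in rows, so rows that do not move let the fingers close. It gives the time, the measured TCP pose, the force and the opening at its end, in the units of the state.
- status.observe(): the state, without advancing time (a new reading comes with each control period).
- optics.get_image(name): name is "side" or "top"; returns the picture (420x560x3 uint8, red, green, blue); there is no depth.
- optics.calibration(name): a dict with "K" (3x3 intrinsics, pixels), "dist" ([k1, k2, p1, p2, k3] as OpenCV has them; the pictures are not rectified), "camera_from_world" (4x4, takes a point from world to camera coordinates). Camera axes: x right, y down, z forward; pixel columns grow to the right and rows downward; lengths in m; the calibration is good to about 2 mm. A picture is of the moment at which its call begins. calibration takes no time and is no camera call.
- ticket.hand_in(): hands the job in, once; it reports no verdict.
The state is a dict: "clock": time; "joints": joint angles; "qd": joint speeds; "tau": joint torques, N m; "tcp_pos": TCP position; "tool_rot": TCP orientation; "contact_force": force on the tool from outside, world axes, zero at the start; "torque": the same for the moment, N m; "grip_width": finger opening in m.
Only numpy, scipy, OpenCV 4.12 (cv2) and the standard library are available. Lean on these libraries where they do the work, as an engineer would, in place of code of your own. Each camera call takes 0.05 s, during which the arm holds its last target. There are 200 camera calls.

## Working session

There is one attempt and no reset: what is moved stays moved. The work goes in short steps, Python scripts to look and compute and a shell command to move; the robot and the scene stay as the last step left them, time stands still between calls to the robot, and variables do not carry over. Pictures are saved under pics/ and viewed, about 12 in all and at most 16, crops included, and the job is handed in when it is done.

```bash
ls; mkdir -p pics
cat > h.py <<'E'
import numpy as np,cv2
from workcell import status,optics
def cal(n):
    c=optics.calibration(n);return np.array(c['K']),np.array(c['dist']),np.array(c['camera_from_world'])
def ray(n,uv):
    K,d,T=cal(n);p=cv2.undistortPoints(np.array([[uv]],float),K,d)[0,0]
    R=T[:3,:3];return -R.T@T[:3,3],R.T@np.array([p[0],p[1],1.])
def onz(n,uv,z):
    o,v=ray(n,uv);return o+v*(z-o[2])/v[2]
def tri(a,b):
    (o1,v1),(o2,v2)=ray('top',a),ray('side',b)
    s=np.linalg.lstsq(np.c_[v1,-v2],o2-o1,rcond=None)[0]
    p,q=o1+s[0]*v1,o2+s[1]*v2
    return (p+q)/2,np.linalg.norm(p-q)
def proj(n,P):
    K,d,T=cal(n);return cv2.projectPoints(np.array(P,float).reshape(-1,1,3),cv2.Rodrigues(T[:3,:3])[0],T[:3,3],K,d)[0].reshape(-1,2)
def snap(n,f,box=None,s=1):
    im=np.ascontiguousarray(optics.get_image(n)[:,:,::-1]);cv2.imwrite(f'pics/{f}_full.png',im)
    if box: im=im[box[1]:box[3],box[0]:box[2]]
    cv2.imwrite(f'pics/{f}.png',cv2.resize(im,None,fx=s,fy=s,interpolation=cv2.INTER_CUBIC));return im
E
python3 - <<'E'
from h import *
snap('top','t0',None,1.42);snap('side','s0',None,1.42)
s=status.observe();print(s)
for n in('top','side'):
    K,d,T=cal(n);print(n,K.round(1).tolist(),d,(-T[:3,:3].T@T[:3,3]).round(3),T[:3,:3].round(2).tolist())
E
```

```text
pics
{'clock': 0.1, 'joints': array([ 1.39062551e+00,  3.85503778e-01,  6.78158583e-03, -4.21589605e-04,
       -1.19402054e+00, -2.58580591e-01]), 'qd': array([ 0.00102795, -0.00112331,  0.00341452,  0.00052364, -0.00063432,
       -0.002428  ]), 'tau': array([-9.73321016e-05, -3.91691029e+01,  1.87935072e+01,  4.23197776e+00,
        1.34559686e-02, -7.61179126e-05]), 'tcp_pos': array([0.26529177, 0.56535469, 0.24056387]), 'tool_rot': array([-1.56881444e+00,  1.19027745e-04,  2.70268587e+00]), 'contact_force': array([-0.47367643, -0.06475733, -0.06507761]), 'torque': array([ 0.00566841, -0.00037934,  0.01930027]), 'grip_width': 0.08712910481682964}
top [[388.2, 0.0, 279.1], [0.0, 388.2, 211.4], [0.0, 0.0, 1.0]] [0.00492766 0.         0.         0.         0.        ] [0.426 0.007 0.983] [[-0.03, -1.0, -0.04], [-0.99, 0.03, -0.13], [0.14, 0.03, -0.99]]
side [[472.5, 0.0, 280.8], [0.0, 472.5, 209.7], [0.0, 0.0, 1.0]] [-0.10965036  0.          0.          0.          0.        ] [ 0.332 -0.935  0.671] [[0.98, -0.21, -0.0], [-0.1, -0.47, -0.88], [0.19, 0.86, -0.48]]
```

View pics/t0.png

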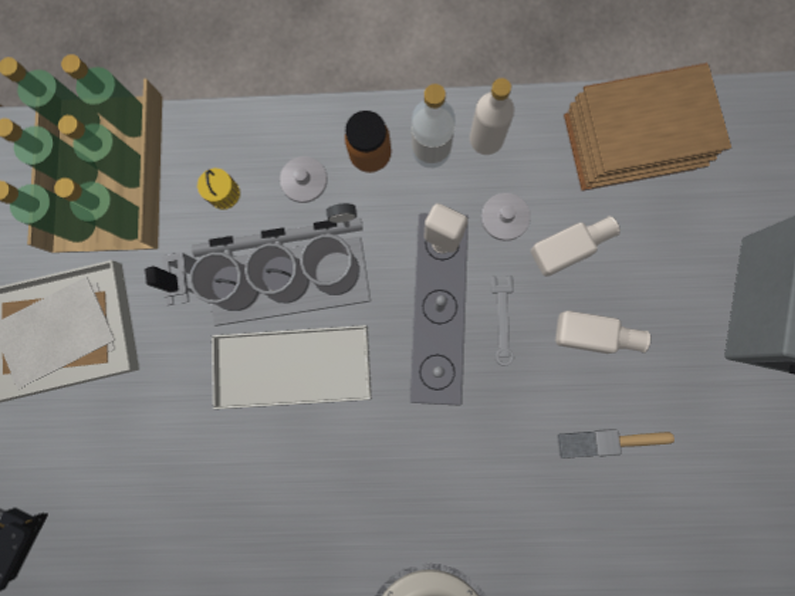

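View pics/s0.png

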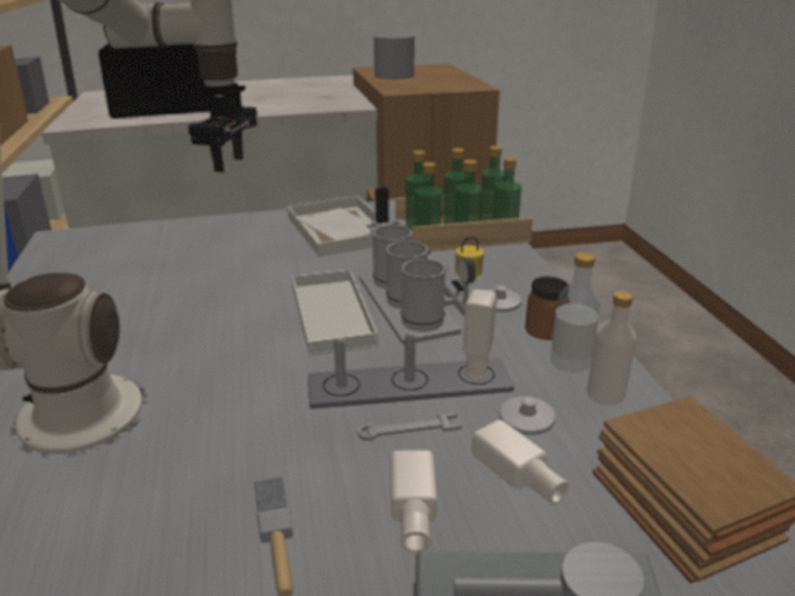

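Top view (displayed pixels): the stand has wells at (216,278), (270,270) and (326,262), and I can see loops in the first two. The hook handle is at (160,279), the tray at (290,367), the pegs at (437,371) and (440,303), and the dry flask at (443,225). The flasks are at (577,246) and (603,332). The yellow look-alike at (217,188) is behind the stand, not in a well, so I'm leaving it out. Next is an enlarged crop to confirm this.

Run:
```python
import cv2
t=cv2.imread('pics/t0_full.png');s=cv2.imread('pics/s0_full.png')
cv2.imwrite('pics/t0c.png',cv2.resize(t[140:295,98:298],None,fx=4,fy=3.8,interpolation=cv2.INTER_CUBIC))
a=cv2.resize(s[120:280,200:360],None,fx=3.7,fy=3.7,interpolation=cv2.INTER_CUBIC)
cv2.imwrite('pics/s0c.png',a)
```

```text
(no output)
```

View pics/t0c.png

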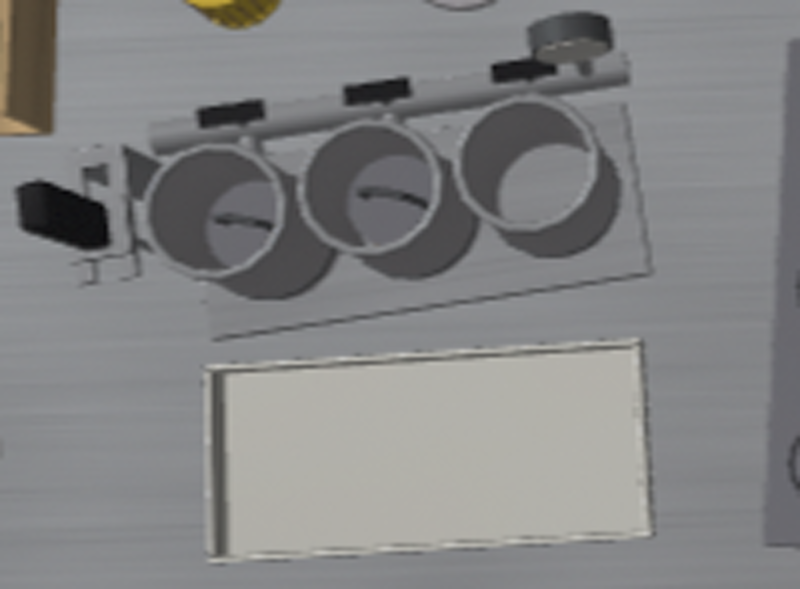

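View pics/s0c.png

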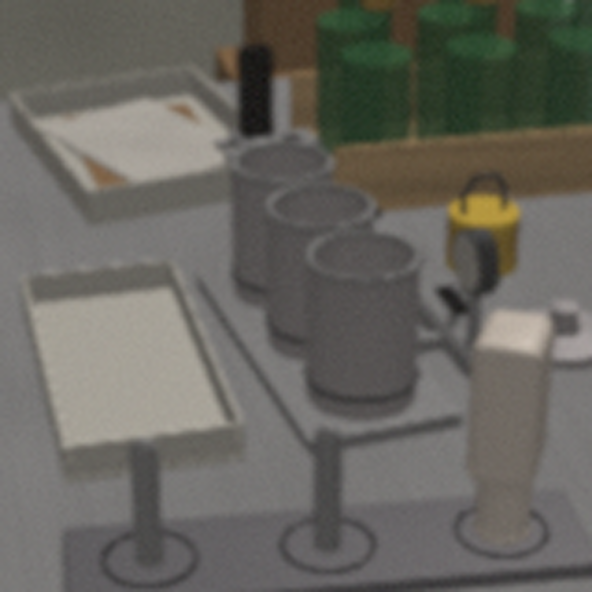

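Only two wells hold cartridges, the +y well (loop at crop px 215–272, 217–228) and the middle one (loop at 358–425, 190–207). The third well shows a bare, light floor. The yellow one stands on the bench by the crate, so it isn't meant. Now I'll measure.

Run:
```python
from h import *
t=cv2.imread('pics/t0_full.png');g=cv2.cvtColor(t,cv2.COLOR_BGR2GRAY)
np.set_printoptions(precision=4,suppress=True)
W=[(214,211),(371,186),(527,163)]
for w in W:
    print('rim',onz('top',(98+w[0]/4,140+w[1]/3.8),.125))
print(g[194:202,148:170]);print(g[186:197,184:208])
corners=[(204,368),(640,340),(653,536),(210,562)]
c=[onz('top',(98+a/4,140+b/3.8),.03) for a,b in corners];print('tray',np.array(c),np.mean(c,0))
# handle top: dark
m=(g<40).astype(np.uint8);m[:, :98]=0;m[:170]=0;m[220:]=0;m[:,130:]=0
ys,xs=np.nonzero(m);print('handle px',xs.min(),xs.max(),ys.min(),ys.max())
cn=max(cv2.findContours(m,0,2)[0],key=cv2.contourArea);print(cv2.approxPolyDP(cn,1.5,True)[:,0].tolist())
s=cv2.imread('pics/s0_full.png');gs=cv2.cvtColor(s,cv2.COLOR_BGR2GRAY)
m=(gs<50).astype(np.uint8);m[:,:255]=0;m[:,285:]=0;m[:125]=0;m[170:]=0
cn=max(cv2.findContours(m,0,2)[0],key=cv2.contourArea);print('side handle',cv2.approxPolyDP(cn,1.5,True)[:,0].tolist())
# flasks (top)
hsv=cv2.cvtColor(t,cv2.COLOR_BGR2HSV)
m=((g>165)&(np.arange(560)[None]>360)&(np.arange(560)[None]<470)&(np.arange(420)[:,None]>145)&(np.arange(420)[:,None]<260)).astype(np.uint8)
for cn in cv2.findContours(m,0,1)[0]:
    if cv2.contourArea(cn)>200:print('flask',cv2.contourArea(cn),cv2.minAreaRect(cn),cv2.boundingRect(cn))
```

```text
rim [0.5888 0.324  0.125 ]
rim [0.6008 0.2342 0.125 ]
rim [0.6116 0.1452 0.125 ]
[[ 75  75  80  97 106 107 107 106 106 107 107 106 106 106 107 106 106 106
  105 134 136  89]
 [ 75  75  87 101 106 105 104 103 104 105 106 107 106 107 107 105 106 106
  106 132 131  86]
 [ 75  75  86  92  91  87  77  73  83  89  95 103 103 103 104 104 106 106
  108 133 128  82]
 [ 74  80  88  80  65  63  67  73  76  76  75  75  75  81  88  94 102 103
  109 133 126  80]
 [ 73  83  99  89  60  52  47  58  70  71  69  72  76  65  46  49  55  73
  101 128 119  78]
 [ 74  88 103 106 106  99  86  93 106 107  98  89  85  74  63  55  49  45
   90 130 116  75]
 [ 74  87 103 106 106 107 107 106 107 106 106 107 106 106 106 100  80  65
  123 137  91  72]
 [ 73  87 102 107 107 106 107 106 106 106 106 105 106 106 106 105 105 116
  133 115  75  73]]
[[ 76  76  80  93 104 105 105 104 104 104 104 104 105 103 105 105 104 104
  104 104 105 105 132 143]
 [ 76  77  88 102 105 105 104 105 104 104 105 104 104 104 105 104 105 104
  105 104 104 104 134 142]
 [ 76  84  97 103 103 101 102 102 101 102 102 103 104 104 104 104 105 10
[... 689 characters left out ...]
105 104 105 104 105
  104  99 107 131 117  78]
 [ 81  97 105 105 106 105 105 104 104 104 104 104 105 104 105 105 105 103
  104 105 135 142  95  73]]
tray [[0.5027 0.3637 0.03  ]
 [0.5125 0.0917 0.03  ]
 [0.3869 0.0865 0.03  ]
 [0.3778 0.3578 0.03  ]] [0.445  0.2249 0.03  ]
handle px 104 124 188 204
[[106, 188], [105, 200], [117, 204], [124, 203], [122, 193]]
side handle [[270, 131], [265, 134], [266, 156], [272, 155], [273, 133]]
flask 812.0 ((414.09002685546875, 231.87002563476562), (40.870765686035156, 21.496044158935547), 8.130102157592773) (393, 219, 43, 27)
flask 737.0 ((396.8000793457031, 173.0999755859375), (20.57182502746582, 38.013153076171875), 63.43495178222656) (376, 157, 43, 34)
```

Run:
```python
from h import *
np.set_printoptions(precision=4,suppress=True)
for n,a,b in(('A',(153.5,198),(165.5,200)),('B',(189,191),(204,194))):
    p,q=onz('top',a,.062),onz('top',b,.062);d=p-q;print(n,p,q,(p+q)/2,np.linalg.norm(d),'yaw',np.degrees(np.arctan2(-d[0],d[1])))
th=np.radians(7.3);ex=np.array([np.cos(th),np.sin(th),0]);ey=np.array([-np.sin(th),np.cos(th),0])
o=np.array([.6004,.2344,0])
# handle: top-face corners in top image at z .198
for uv in [(105.5,188.5),(104.5,200.5)]:print('htop',onz('top',uv,.198))
for uv in [(117,204),(124,203),(122,193)]:print('hbot',onz('top',uv,.12))
for uv in [(270,131),(265,133.5)]:print('sidetop',onz('side',uv,.198))
for P in ([*(o+ex*0+ey*.15)[:2],.198],[*(o+ey*.17)[:2],.198]):print(proj('top',P),proj('side',P))
for y in(.09,0,-.09):print('well',o+ey*y)
```

```text
A [0.5945 0.3423 0.062 ] [0.5885 0.3127 0.062 ] [0.5915 0.3275 0.062 ] 0.030166695332887388 yaw -11.380038132551462
B [0.6087 0.2552 0.062 ] [0.6    0.2184 0.062 ] [0.6044 0.2368 0.062 ] 0.03774962897340543 yaw -13.321493844287899
htop [0.5932 0.3945 0.198 ]
htop [0.5678 0.3958 0.198 ]
hbot [0.5728 0.4052 0.12  ]
hbot [0.5746 0.3891 0.12  ]
hbot [0.598  0.3943 0.12  ]
sidetop [0.5894 0.4026 0.198 ]
sidetop [0.5705 0.3838 0.198 ]
[[110.6905 193.9121]] [[268.619  133.3011]]
[[101.2746 195.437 ]] [[266.5397 131.2141]]
well [0.589  0.3237 0.    ]
well [0.6004 0.2344 0.    ]
well [0.6118 0.1451 0.    ]
```

Run:
```python
import cv2
t=cv2.imread('pics/t0_full.png');s=cv2.imread('pics/s0_full.png')
a=cv2.resize(t[170:230,95:155],None,fx=6,fy=6,interpolation=cv2.INTER_CUBIC)
b=cv2.resize(s[125:185,245:305],None,fx=6,fy=6,interpolation=cv2.INTER_CUBIC)
cv2.imwrite('pics/hk.png',cv2.hconcat([a,b]))
```

```text
(no output)
```

View pics/hk.png

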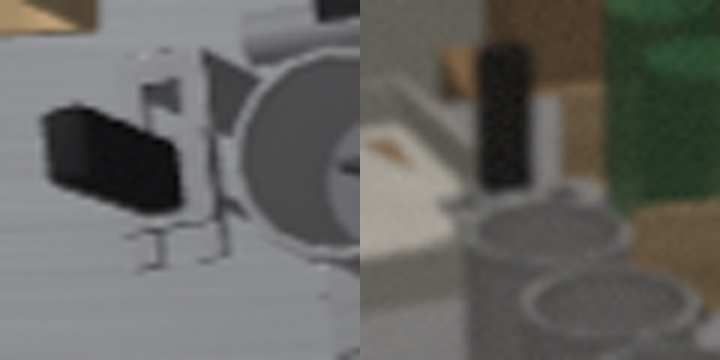

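Run:
```python
from h import *
np.set_printoptions(precision=4,suppress=True)
print(onz('top',(107.2,194.3),.198),onz('top',(120.5,199),.12),onz('side',(269.3,132.3),.198),tri((107.2,194.3),(269.3,132.3)))
th=np.radians(7.3);ex=np.array([np.cos(th),np.sin(th),0]);ey=np.array([-np.sin(th),np.cos(th),0]);o=np.array([.6004,.2344,0])
for p in(onz('top',(107.2,194.3),.198),onz('side',(269.3,132.3),.198)):print('stand frame',(p-o)@ex,(p-o)@ey)
s=status.observe();print(s['tcp_pos'],s['tool_rot'],np.degrees(s['tool_rot'][2]))
def go(P):
    yaw=s['tool_rot'][2];d=np.array(P)-s['tcp_pos'];return d@[np.cos(yaw),np.sin(yaw),0],-d[2],d@[-np.sin(yaw),np.cos(yaw),0]
print(go([.581,.393,.26]))
```

```text
[0.5808 0.3905 0.198 ] [0.5842 0.3974 0.12  ] [0.585  0.3915 0.198 ] (array([0.5827, 0.3902, 0.1983]), np.float64(0.004045237402938181))
stand frame 0.00037490379281954596 0.1573771131752361
stand frame 0.004728150444862878 0.1578103913529463
[0.2653 0.5654 0.2406] [-1.5688  0.0001  2.7027] 154.8524935329705
(np.float64(-0.3590265313900435), np.float64(-0.01943613459808749), np.float64(0.021858104687376277))
```

```bash
cat >> h.py <<'E'
def go(P,yawdeg):
    "mm shifts (x,y,z) in tool axes at yawdeg, and turn deg about tool y"
    s=status.observe();y0=np.degrees(s['tool_rot'][2]);dy=(yawdeg-y0+180)%360-180
    a=np.radians(yawdeg);d=(np.array(P)-s['tcp_pos'])*1000
    print('clock %.1f at'%s['clock'],s['tcp_pos'].round(4),'yaw %.1f'%y0,'w %.4f'%s['grip_width'],'-> turn %.1f shift x %.1f y %.1f z %.1f'%(-dy,d@[np.cos(a),np.sin(a),0],-d[2],d@[-np.sin(a),np.cos(a),0]))
E
python3 - <<'E'
from h import *
for a in((47,131.7),(5,133),(48,88)):
  for b in((302,118),(330,119),(295,109)):
    print(a,b,tri(a,b))
go([.5825,.391,.25],187.3)
E
```

```text
(47, 131.7) (302, 118) (array([0.72378461, 0.53116724, 0.18995339]), np.float64(0.002104939781288183))
(47, 131.7) (330, 119) (array([0.77645599, 0.53662848, 0.17324855]), np.float64(0.0887005267905304))
(47, 131.7) (295, 109) (array([0.69989955, 0.50303281, 0.23241355]), np.float64(0.017105671357406527))
(5, 133) (302, 118) (array([0.74916746, 0.65716345, 0.14728103]), np.float64(0.01416538318615534))
(5, 133) (330, 119) (array([0.80439734, 0.66003196, 0.1330265 ]), np.float64(0.11333468936521776))
(5, 133) (295, 109) (array([0.72212859, 0.62000269, 0.19513069]), np.float64(0.0030122417156785413))
(48, 88) (302, 118) (array([0.7622383 , 0.51339789, 0.21160102]), np.float64(0.09332704173982011))
(48, 88) (330, 119) (array([0.82767736, 0.54269014, 0.17688515]), np.float64(0.0069050348465094025))
(48, 88) (295, 109) (array([0.73502419, 0.48334253, 0.25490249]), np.float64(0.10297781612500141))
clock 0.1 at [0.2653 0.5654 0.2406] yaw 154.9 w 0.0871 -> turn -32.4 shift x -292.5 y -9.4 z 213.2
```

```bash
python3 -m jog '[[[1,0,0,0,-8.1],[1,0,0,0,-8.1],[1,0,0,0,-8.1],[1,0,0,0,-8.1],[1,-48,-2,35,0],[1,-48,-2,35,0],[1,-48,-2,35,0],[1,-48,-2,35,0],[1,-48,-2,35,0],[1,-48,0,35,0]]]' 40; python3 -m jog '[[[1,0,0,0,0],[1,0,0,0,0]]]'
python3 - <<'E'
from h import *
go([.5825,.391,.165],187.3)
snap('top','a',(75,140,195,230),3);snap('side','b',(220,80,340,170),3)
cv2.imwrite('pics/ab.png',cv2.hconcat([cv2.imread('pics/a.png'),cv2.imread('pics/b.png')]))
print(proj('top',status.observe()['tcp_pos']),proj('side',status.observe()['tcp_pos']))
E
```

```text
clock: 1.35
tcp_pos: [0.5791, 0.3927, 0.2512]
tool_rot: [-1.571, -0.001, -3.015]
contact_force: [-0.2, 1.2, 0.8]
grip_width: 0.0871
clock: 1.6
tcp_pos: [0.5775, 0.3936, 0.2507]
tool_rot: [-1.57, -0.001, -3.016]
contact_force: [-0.0, -0.1, -0.0]
grip_width: 0.0867
clock 1.6 at [0.5775 0.3936 0.2507] yaw -172.8 w 0.0867 -> turn -0.1 shift x -4.7 y 85.7 z 3.2
[[ 92.0554678  191.55976795]] [[266.10429458 114.96036485]]
```

View pics/ab.png

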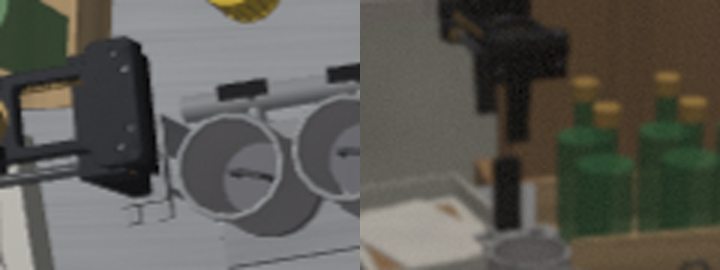

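```bash
python3 -m jog '[[[1,-4,29,3,0],[1,0,29,0,0],[1,0,28,0,0],[0,0,0,0,0],[-1,0,0,0,0],[-1,0,0,0,0],[-1,0,0,0,0],[-1,0,0,0,0]]]' 40; python3 -m jog '[[[-1,0,0,0,0],[-1,0,0,0,0]]]'
```

```text
clock: 2.7
tcp_pos: [0.5822, 0.3914, 0.1662]
tool_rot: [-1.571, 0.001, -3.015]
contact_force: [-0.3, -0.0, -0.4]
grip_width: 0.045
clock: 2.95
tcp_pos: [0.5822, 0.3915, 0.1656]
tool_rot: [-1.571, 0.0, -3.015]
contact_force: [0.4, 1.9, 0.9]
grip_width: 0.0249
```

```bash
python3 -m jog '[[[-1,0,0,0,0],[-1,0,0,0,0],[-1,0,0,0,0],[-1,0,0,0,0]]]'; python3 -m jog '[[[-1,0,-10,0,0],[-1,0,-10,0,0],[-1,0,0,0,0],[-1,0,0,0,0]]]'
```

```text
clock: 3.45
tcp_pos: [0.5823, 0.3917, 0.1659]
tool_rot: [-1.572, 0.001, -3.015]
contact_force: [1.1, 0.6, 0.9]
grip_width: 0.0174
clock: 3.95
tcp_pos: [0.5824, 0.3916, 0.1863]
tool_rot: [-1.572, 0.001, -3.015]
contact_force: [-0.1, 2.5, -0.1]
grip_width: 0.018
```

```bash
python3 -m jog '[[[-1,0,-40,0,0],[-1,0,-40,0,0],[-1,0,-34,0,0],[-1,0,0,0,6.4],[-1,0,0,0,6.4],[-1,0,0,0,6.4],[-1,0,0,0,0],[-1,0,0,0,0]]]' 40
python3 - <<'E'
from h import *
go([.5631,.3335,.30],168)
E
```

```text
clock: 4.95
tcp_pos: [0.582, 0.3908, 0.2992]
tool_rot: [-1.569, -0.0, 2.934]
contact_force: [0.6, -0.5, -1.5]
grip_width: 0.018
clock 5.0 at [0.582  0.3908 0.2992] yaw 168.1 w 0.0180 -> turn 0.1 shift x 6.6 y -0.8 z 60.0
```

```bash
python3 -m jog '[[[-1,3,0,30,0],[-1,3,0,30,0],[-1,0,0,0,0],[-1,0,0,0,0]]]'
python3 - <<'E'
from h import *
go([.5631,.3335,.30],168)
s=status.observe();p=s['tcp_pos'];h=np.array([.978,-.208,0])
sh=p-[0,0,.138];seat=sh+.008*h
a=snap('top','a',(110,140,230,230),3);b=snap('side','b',(220,80,340,170),3)
A=cv2.imread('pics/a.png');B=cv2.imread('pics/b.png')
for im,n,o in((A,'top',(110,140)),(B,'side',(220,80))):
    for P,c in((seat,(0,0,255)),(sh,(0,255,0)),([.5915,.3275,.095],(255,0,0))):
        q=(proj(n,P)[0]-o)*3;cv2.circle(im,(int(q[0]),int(q[1])),2,c,-1)
cv2.imwrite('pics/ab2.png',cv2.hconcat([A,B]))
E
```

```text
clock: 5.45
tcp_pos: [0.564, 0.3341, 0.2998]
tool_rot: [-1.571, 0.0, 2.934]
contact_force: [0.2, -0.3, -1.4]
grip_width: 0.0177
clock 5.5 at [0.564  0.3341 0.2998] yaw 168.1 w 0.0177 -> turn 0.1 shift x 0.7 y -0.2 z 0.8
```

View pics/ab2.png

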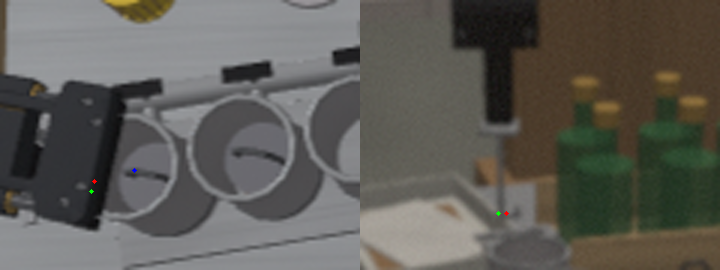

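Pictures so far: 6. In the side crop the shaft's lower end is at (500,213), which matches the predicted point. The predicted loop apex also lies on the loop in the top crop. Descending.

```bash
python3 -m jog '[[[-1,0.5,22,0.8,0],[-1,0,22,0,0],[-1,0,22,0,0],[-1,0,10,0,0],[-1,0,0,0,0],[-1,0,0,0,0]]]'
```

```text
clock: 6.3
tcp_pos: [0.5637, 0.3338, 0.2246]
tool_rot: [-1.572, 0.002, 2.934]
contact_force: [-0.1, 0.1, -1.2]
grip_width: 0.0178
```

Force is clean, so I'll go down to 0.213 and then forward (tool −x) by 21 mm. That puts the bar under the loop.

```bash
python3 -m jog '[[[-1,0,11,0,0],[-1,0,0,0,0],[-1,-5,0,0,0],[-1,-5,0,0,0],[-1,-5,0,0,0],[-1,-5,0,0,0],[-1,0,0,0,0],[-1,0,0,0,0]]]'; python3 -m jog '[[[-1,0,-6,0,0],[-1,0,-6,0,0],[-1,0,-6,0,0],[-1,0,-4,0,0],[-1,0,0,0,0],[-1,0,0,0,0],[-1,0,0,0,0]]]'
```

```text
clock: 7.3
tcp_pos: [0.5827, 0.3291, 0.2125]
tool_rot: [-1.571, -0.0, 2.933]
contact_force: [-0.6, 0.1, -1.9]
grip_width: 0.0175
clock: 8.18
tcp_pos: [0.5825, 0.329, 0.2341]
tool_rot: [-1.57, -0.001, 2.933]
contact_force: [-0.2, 0.7, -3.3]
grip_width: 0.0177
```

Weight went from 1.5 to 3.2 N, so it's hooked. Lifting.

```bash
python3 -m jog '[[[-1,0,-10,0,0],[-1,0,-16,0,0],[-1,0,-18,0,0],[-1,0,-18,0,0],[-1,0,-18,0,0],[-1,0,-18,0,0],[-1,0,-18,0,0],[-1,0,-12,0,0],[-1,0,0,0,0],[-1,0,0,0,0]]]'
python3 - <<'E'
from h import *
th=np.radians(2);c=np.array([.445,.225]);ey=np.array([-np.sin(th),np.cos(th)]);h=np.array([.978,-.208])
for n,y in(('A',.075),('B',-.02)):
    q=c+ey*y;P=q-.008*h;print(n,q,P);go([*P,.36],168)
E
```

```text
clock: 9.43
tcp_pos: [0.5824, 0.329, 0.3618]
tool_rot: [-1.57, -0.001, 2.933]
contact_force: [0.1, -0.4, -3.2]
grip_width: 0.018
A [0.44238254 0.29995431] [0.43455854 0.30161831]
clock 9.4 at [0.5824 0.329  0.3618] yaw 168.1 w 0.0180 -> turn 0.1 shift x 138.9 y 1.8 z 57.5
B [0.44569799 0.20501218] [0.43787399 0.20667618]
clock 9.4 at [0.5824 0.329  0.3618] yaw 168.1 w 0.0180 -> turn 0.1 shift x 115.9 y 1.8 z 149.7
```

```bash
python3 -m jog '[[[-1,6,0,2.5,0],[-1,12,0,5,0],[-1,18,0,7.5,0],[-1,22,0,9,0],[-1,22,0,9,0],[-1,22,0,9,0],[-1,18,0,7.5,0],[-1,12,0,5,0],[-1,7,0,3,0],[-1,0,0,0,0]]]'; python3 -m jog '[[[-1,0,0,0,0],[-1,0,20,0,0],[-1,0,25,0,0],[-1,0,25,0,0],[-1,0,25,0,0],[-1,0,15,0,0],[-1,0,0,0,0],[-1,0,0,0,0]]]';python3 - <<'E'
from h import *
go([.4346,.3016,.219],168)
snap('side','c',(180,80,340,260),3)
E
```

```text
clock: 10.68
tcp_pos: [0.4346, 0.3016, 0.3628]
tool_rot: [-1.571, 0.0, 2.934]
contact_force: [0.4, 0.1, -3.4]
grip_width: 0.0181
clock: 11.68
tcp_pos: [0.4355, 0.3021, 0.2536]
tool_rot: [-1.572, 0.001, 2.933]
contact_force: [-0.2, -1.5, -3.7]
grip_width: 0.0178
clock 11.7 at [0.4355 0.3021 0.2536] yaw 168.1 w 0.0178 -> turn 0.1 shift x 0.8 y 34.6 z 0.7
```

View pics/c.png

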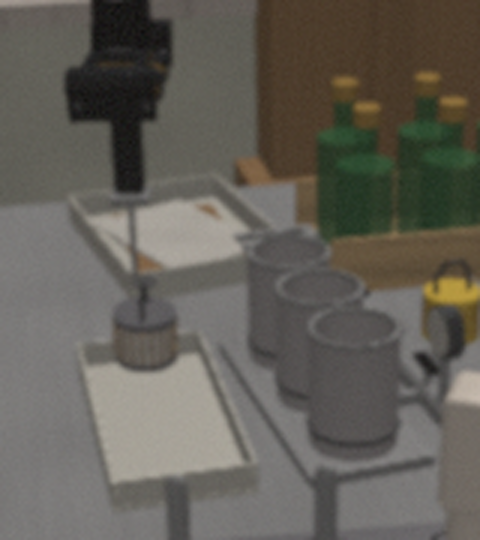

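The cartridge hangs upright over the far end of the tray (crop px 145,335). I'll lower it, unhook and back out.

```bash
python3 -m jog '[[[-1,0,10,0,0],[-1,0,10,0,0],[-1,0,8,0,0],[-1,0,5,0,0],[-1,0,3,0,0],[-1,0,0,0,0],[-1,0,0,0,0]]]'; python3 -m jog '[[[-1,0,6,0,0],[-1,0,6,0,0],[-1,0,0,0,0],[-1,0,0,0,0]]]'
```

```text
clock: 12.6
tcp_pos: [0.4349, 0.3017, 0.2169]
tool_rot: [-1.571, 0.0, 2.933]
contact_force: [-0.8, 0.3, -2.0]
grip_width: 0.0178
clock: 13.1
tcp_pos: [0.4348, 0.3015, 0.2044]
tool_rot: [-1.57, -0.0, 2.933]
contact_force: [-0.7, 0.4, -1.9]
grip_width: 0.0178
```

```bash
python3 -m jog '[[[-1,5,0,0,0],[-1,7,0,0,0],[-1,8,0,0,0],[-1,8,0,0,0],[-1,0,0,0,0],[-1,0,-15,0,0],[-1,0,-30,0,0],[-1,0,-50,0,0],[-1,0,0,0,0]]]'
python3 - <<'E'
from h import *
go([.576,.2428,.30],168)
E
```

```text
clock: 14.22
tcp_pos: [0.4095, 0.3091, 0.3054]
tool_rot: [-1.581, 0.006, 2.933]
contact_force: [0.9, 0.2, -2.4]
grip_width: 0.0179
clock 14.2 at [0.4095 0.3091 0.3054] yaw 168.1 w 0.0179 -> turn 0.1 shift x -176.6 y 5.4 z 30.2
```

```bash
python3 -m jog '[[[-1,-40,0,6,0],[-1,-45,0,8,0],[-1,-45,0,8,0],[-1,-46.5,0,8,0],[-1,0,0,0,0],[-1,0,0,0,0]]]'
python3 - <<'E'
from h import *
go([.576,.2428,.30],168)
s=status.observe();p=s['tcp_pos'];h=np.array([.978,-.208,0])
A=snap('top','a2',(110,140,280,290),3.4);A=cv2.imread('pics/a2.png')
for P,c in((p-[0,0,.138],(0,255,0)),([.6044,.2368,.095],(255,0,0))):
    q=(proj('top',P)[0]-(110,140))*3.4;cv2.circle(A,(int(q[0]),int(q[1])),2,c,-1)
cv2.imwrite('pics/a2.png',A)
E
```

```text
clock: 14.98
tcp_pos: [0.5736, 0.2413, 0.2989]
tool_rot: [-1.57, -0.001, 2.932]
contact_force: [1.0, 0.0, -1.2]
grip_width: 0.0176
clock 15.0 at [0.5736 0.2413 0.2989] yaw 168.0 w 0.0176 -> turn 0.0 shift x -2.0 y -1.1 z -2.0
```

View pics/a2.png

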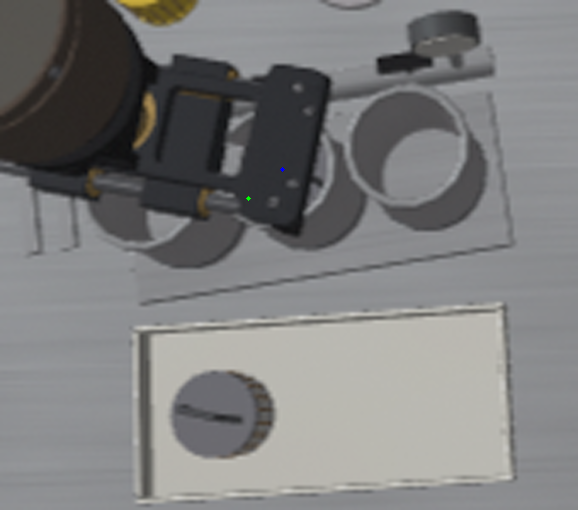

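Cartridge A stands upright in the tray (crop px 222,413). Next is B, done the same way.

```bash
python3 -m jog '[[[-1,-1.5,0,-1.5,0],[-1,0,20,0,0],[-1,0,22,0,0],[-1,0,22,0,0],[-1,0,10,0,0],[-1,0,0,0,0],[-1,0,0,0,0]]]';python3 -m jog '[[[-1,0,12,0,0],[-1,0,0,0,0],[-1,-5,0,0,0],[-1,-5,0,0,0],[-1,-5,0,0,0],[-1,-5,0,0,0],[-1,0,0,0,0],[-1,0,0,0,0]]]'; python3 -m jog '[[[-1,0,-6,0,0],[-1,0,-6,0,0],[-1,0,-6,0,0],[-1,0,-4,0,0],[-1,0,0,0,0],[-1,0,0,0,0],[-1,0,0,0,0]]]'
```

```text
clock: 15.9
tcp_pos: [0.5761, 0.2432, 0.2268]
tool_rot: [-1.572, 0.002, 2.934]
contact_force: [-0.3, 0.2, -1.5]
grip_width: 0.0182
clock: 16.9
tcp_pos: [0.5952, 0.2385, 0.2135]
tool_rot: [-1.571, -0.0, 2.933]
contact_force: [-0.4, 0.0, -1.2]
grip_width: 0.0177
clock: 17.77
tcp_pos: [0.5951, 0.2385, 0.2351]
tool_rot: [-1.57, -0.001, 2.933]
contact_force: [-0.1, 0.2, -2.8]
grip_width: 0.0177
```

```bash
python3 -m jog '[[[-1,0,-10,0,0],[-1,0,-16,0,0],[-1,0,-18,0,0],[-1,0,-18,0,0],[-1,0,-18,0,0],[-1,0,-18,0,0],[-1,0,-18,0,0],[-1,0,-11,0,0],[-1,0,0,0,0],[-1,0,0,0,0]]]'; python3 -m jog '[[[-1,6,0,2.6,0],[-1,12,0,5.2,0],[-1,19,0,8.3,0],[-1,24,0,10.5,0],[-1,24,0,10.5,0],[-1,24,0,10.5,0],[-1,19,0,8.3,0],[-1,12,0,5.2,0],[-1,7,0,3,0],[-1,0,0,0,0]]]'; python3 -m jog '[[[-1,0,0,0,0],[-1,0,20,0,0],[-1,0,25,0,0],[-1,0,25,0,0],[-1,0,25,0,0],[-1,0,15,0,0],[-1,0,0,0,0],[-1,0,0,0,0]]]'
```

```text
clock: 19.02
tcp_pos: [0.5949, 0.2385, 0.3618]
tool_rot: [-1.57, -0.001, 2.933]
contact_force: [-0.8, 0.2, -4.1]
grip_width: 0.0177
clock: 20.27
tcp_pos: [0.438, 0.2063, 0.3628]
tool_rot: [-1.571, 0.0, 2.934]
contact_force: [-0.4, -0.4, -3.4]
grip_width: 0.0179
clock: 21.28
tcp_pos: [0.4389, 0.2067, 0.2535]
tool_rot: [-1.572, 0.002, 2.933]
contact_force: [2.0, 0.9, -2.5]
grip_width: 0.0178
```

```bash
python3 -m jog '[[[-1,0,10,0,0],[-1,0,10,0,0],[-1,0,8,0,0],[-1,0,5,0,0],[-1,0,3,0,0],[-1,0,0,0,0],[-1,0,0,0,0]]]'; python3 -m jog '[[[-1,0,6,0,0],[-1,0,6,0,0],[-1,0,0,0,0],[-1,0,0,0,0]]]';  python3 -m jog '[[[-1,5,0,0,0],[-1,7,0,0,0],[-1,8,0,0,0],[-1,8,0,0,0],[-1,0,0,0,0],[-1,0,-15,0,0],[-1,0,-30,0,0],[-1,0,-50,0,0],[-1,0,0,0,0],[-1,0,0,0,0]]]'
python3 - <<'E'
from h import *
snap('top','d',(110,140,280,290),3.4)
go([.5823,.3917,.30],168)
go([.5823,.3917,.30],187.25)
E
```

```text
clock: 22.15
tcp_pos: [0.4383, 0.2064, 0.2169]
tool_rot: [-1.571, 0.001, 2.933]
contact_force: [0.1, -0.4, -2.0]
grip_width: 0.0177
clock: 22.65
tcp_pos: [0.4382, 0.2062, 0.2044]
tool_rot: [-1.57, -0.0, 2.933]
contact_force: [-0.6, -0.1, -1.3]
grip_width: 0.0177
clock: 23.9
tcp_pos: [0.4103, 0.2118, 0.2989]
tool_rot: [-1.57, -0.001, 2.933]
contact_force: [0.8, 0.7, -2.1]
grip_width: 0.018
clock 23.9 at [0.4102 0.2116 0.2984] yaw 168.0 w 0.0174 -> turn 0.0 shift x -130.9 y -1.6 z -211.9
clock 23.9 at [0.4102 0.2116 0.2984] yaw 168.0 w 0.0174 -> turn -19.2 shift x -193.5 y -1.6 z -156.9
```

View pics/d.png

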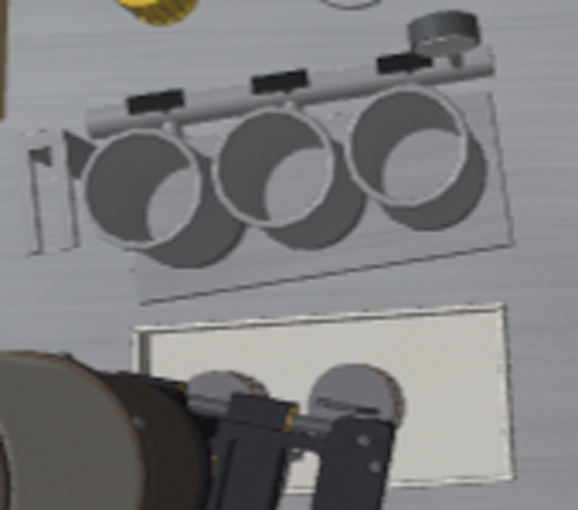

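All three wells are empty and both cartridges stand in the tray. Now I'll take the hook back to its recorded hang pose.

```bash
python3 -m jog '[[[-1,0,0,0,-9.6],[-1,0,0,0,-9.6],[-1,-40,0,-32,0],[-1,-40,0,-32,0],[-1,-40,0,-32,0],[-1,-40,0,-32,0],[-1,-33,0,-29,0],[-1,0,0,0,0],[-1,0,0,0,0],[-1,0,0,0,0]]]'
python3 - <<'E'
from h import *
go([.5823,.3917,.20],187.25)
E
```

```text
clock: 25.2
tcp_pos: [0.5819, 0.3914, 0.2998]
tool_rot: [-1.571, -0.0, -3.015]
contact_force: [-0.7, -0.2, -0.4]
grip_width: 0.0176
clock 25.2 at [0.5819 0.3914 0.2998] yaw -172.7 w 0.0176 -> turn 0.0 shift x -0.5 y 99.8 z -0.2
```

```bash
python3 -m jog '[[[-1,-0.5,25,0,0],[-1,0,25,0,0],[-1,0,25,0,0],[-1,0,25,0,0],[-1,0,15,0,0],[-1,0,0,0,0],[-1,0,0,0,0]]]';python3 -m jog '[[[-1,0,8,0,0],[-1,0,8,0,0],[-1,0,3,0,0],[-1,0,0,0,0],[-1,0,0,0,0]]]'
python3 - <<'E'
from h import *
go([.5823,.3917,.1659],187.25)
E
```

```text
clock: 26.08
tcp_pos: [0.5832, 0.3923, 0.186]
tool_rot: [-1.571, 0.002, -3.015]
contact_force: [-1.6, -0.3, -1.2]
grip_width: 0.0181
clock: 26.7
tcp_pos: [0.5827, 0.392, 0.1658]
tool_rot: [-1.57, -0.0, -3.015]
contact_force: [-2.2, -1.1, 2.3]
grip_width: 0.018
clock 26.7 at [0.5827 0.392  0.1658] yaw -172.7 w 0.0180 -> turn 0.0 shift x 0.5 y -0.1 z 0.3
```

```bash
python3 -m jog '[[[0,0,0,0,0],[0,0,0,0,0],[0,0,0,0,0],[0.3,0,0,0,0],[0.3,0,0,0,0],[0.3,0,0,0,0]]]' 20; python3 -m jog '[[[0.3,0,-15,0,0],[0.3,0,-30,0,0],[0.3,0,-50,0,0],[0.5,0,-50,0,0],[0.5,60,0,0,0],[0.5,60,0,0,0],[0.5,0,0,0,0]]]'
python3 - <<'E'
from h import *
A=snap('top','e1',(95,140,275,290),2);B=snap('side','e2',(190,90,370,240),2)
cv2.imwrite('pics/e.png',cv2.hconcat([cv2.imread('pics/e1.png'),cv2.imread('pics/e2.png')]))
t=cv2.imread('pics/e1_full.png');cv2.imwrite('pics/f.png',cv2.resize(t[130:290,285:485],None,fx=4,fy=3.75,interpolation=cv2.INTER_CUBIC))
E
```

```text
clock: 27.45
tcp_pos: [0.5829, 0.3922, 0.1655]
tool_rot: [-1.571, 0.0, -3.015]
contact_force: [0.0, 0.5, -0.1]
grip_width: 0.056
clock: 28.32
tcp_pos: [0.4605, 0.3759, 0.3128]
tool_rot: [-1.572, 0.001, -3.012]
contact_force: [0.5, 0.5, 0.3]
grip_width: 0.0651
```

View pics/e.png

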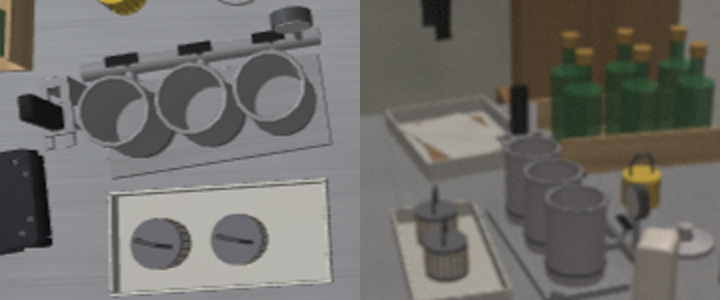

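View pics/f.png

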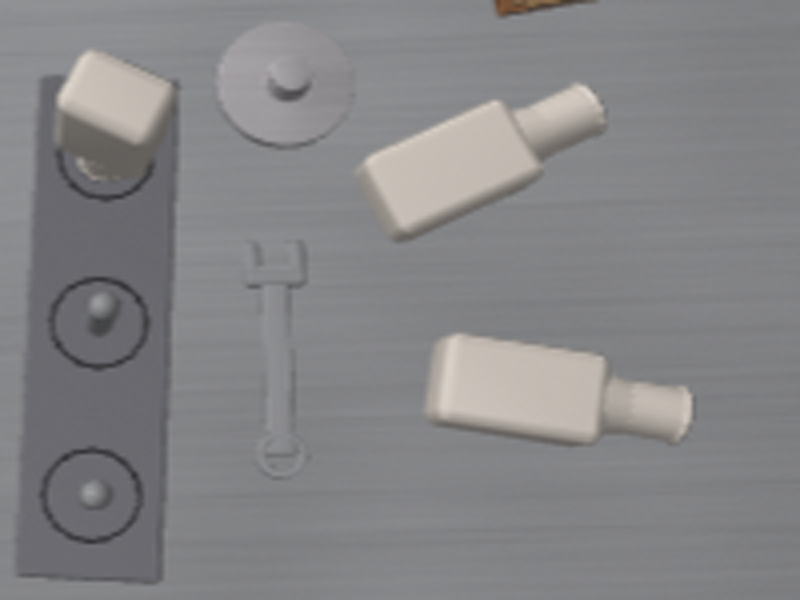

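Pictures so far: 12. The hook hangs in its bracket (e: px 45,110) and both cartridges stand upright in the tray. Crop f shows the flasks with their mouths at (596,108) and (688,413), the free pegs' rings at (99,323) and (92,494), and the dry flask on peg2.

```bash
cat > fl.py <<'E'
from h import *
np.set_printoptions(precision=4,suppress=True)
P=lambda a:(285+a[0]/4,130+a[1]/3.75)
for n,f in(('peg0',(92,494)),('peg1',(99,323))):print(n,'foot',onz('top',P(f),.012))
for n,f in(('peg0',(95,492)),('peg1',(102,304))):print(n,'top',onz('top',P(f),.102))
for n,m,cs in(('U',(594,108),[(362,170),(500,102),(541,168),(400,238)]),('L',(687,413),[(455,337),(605,355),(598,440),(440,420)])):
    m=onz('top',P(m),.022);c=np.array([onz('top',P(k),.043) for k in cs]);b=c.mean(0)
    d=(m-b)[:2];d2=(c[1]+c[2]-c[0]-c[3])[:2]
    print(n,'mouth',m,'body',b,'dist',np.linalg.norm(d),'yaw',np.degrees(np.arctan2(d[1],d[0])),np.degrees(np.arctan2(d2[1],d2[0])))
    u=d/np.linalg.norm(d);g=b[:2]-.033*u;print('  grasp(-58)',g,'from mouth',m[:2]-.133*u)
E
python3 fl.py
python3 - <<'E'
from h import *
s=status.observe();print(s['joints'],s['clock'])
E
```

```text
peg0 foot [ 0.4301 -0.029   0.012 ]
peg1 foot [ 0.5436 -0.0377  0.012 ]
peg0 top [ 0.4309 -0.0274  0.102 ]
peg1 top [ 0.5443 -0.0358  0.102 ]
U mouth [ 0.6769 -0.3521  0.022 ] body [ 0.6337 -0.2548  0.043 ] dist 0.10648101436877146 yaw -66.09155117797981 -63.92631317310639
  grasp(-58) [ 0.6204 -0.2246] from mouth [ 0.623  -0.2305]
L mouth [ 0.4719 -0.3913  0.022 ] body [ 0.4899 -0.2884  0.043 ] dist 0.10442422982303176 yaw -99.87635205420078 -99.42571493576732
  grasp(-58) [ 0.4955 -0.2559] from mouth [ 0.4948 -0.2603]
[ 9.53957604e-01  2.97319826e-01  5.60433547e-02  6.41597619e-04
 -1.32626974e+00  7.44497653e-01] 28.425
```

```bash
python3 -m jog '[[[1,0,0,0,10.6],[1,0,0,0,10.6],[1,0,0,0,10.6],[1,0,0,0,10.6],[1,0,0,0,10.6],[1,0,0,0,10.6],[1,0,0,0,10.6],[1,0,0,0,10.6],[1,0,0,0,10.6],[1,0,0,0,10.6]]]' 15; python3 -m jog '[[[1,0,0,0,0.9],[1,0,0,0,0]]]'
python3 - <<'E'
from h import *
go([.495,-.258,.18],80.3)
E
```

```text
clock: 29.68
tcp_pos: [0.4654, 0.3776, 0.3107]
tool_rot: [-1.572, -0.001, 1.411]
contact_force: [-0.8, 0.7, 0.2]
grip_width: 0.0874
clock: 29.92
tcp_pos: [0.4646, 0.3773, 0.3106]
tool_rot: [-1.571, -0.0, 1.404]
contact_force: [0.4, 0.4, -0.1]
grip_width: 0.0872
clock 29.9 at [0.4646 0.3773 0.3106] yaw 80.5 w 0.0872 -> turn 0.2 shift x -621.1 y 130.6 z -137.0
```

```bash
python3 -m jog '[[[1,-56,0,-12.5,0],[1,-57,0,-12.5,0],[1,-57,0,-12.5,0],[1,-57,0,-12.5,0],[1,-57,0,-12.5,0],[1,-57,0,-12.5,0],[1,-57,0,-12.5,0],[1,-57,0,-12.5,0],[1,-57,0,-12.5,0],[1,-57,40,-12.5,0]]]'; python3 -m jog '[[[1,-52,45,-12,0],[1,0,45,0,0],[1,0,0,0,0],[1,0,0,0,0]]]'
python3 - <<'E'
from h import *
go([.495,-.258,.022],80.3)
im=snap('top','g')
t=cv2.imread('pics/g_full.png');o=cv2.imread('pics/e1_full.png')
d=cv2.absdiff(t,o).max(2)>25
print('change near U',d[150:195,375:440].sum(),'near L',d[215:250,390:460].sum(), 'L mouth side',d[215:250,425:460].sum())
E
```

```text
clock: 31.18
tcp_pos: [0.4934, -0.2008, 0.278]
tool_rot: [-1.579, 0.001, 1.404]
contact_force: [0.6, -0.5, -0.9]
grip_width: 0.0871
clock: 31.68
tcp_pos: [0.4956, -0.246, 0.1919]
tool_rot: [-1.574, 0.001, 1.405]
contact_force: [0.5, 0.6, 0.6]
grip_width: 0.0869
clock 31.7 at [ 0.4956 -0.246   0.1919] yaw 80.5 w 0.0869 -> turn 0.2 shift x -12.0 y 169.9 z -1.4
change near U 1720 near L 1630 L mouth side 728
```

Run:
```python
from h import *
snap('side','g2',(200,150,470,420),1.48)
t=cv2.imread('pics/g_full.png')[110:290,290:490]
a=cv2.resize(t,None,fx=2,fy=2.22);b=cv2.imread('pics/g2.png')
cv2.imwrite('pics/gg.png',cv2.hconcat([a,cv2.resize(b,(400,400))]))
```

```text
(no output)
```

View pics/gg.png

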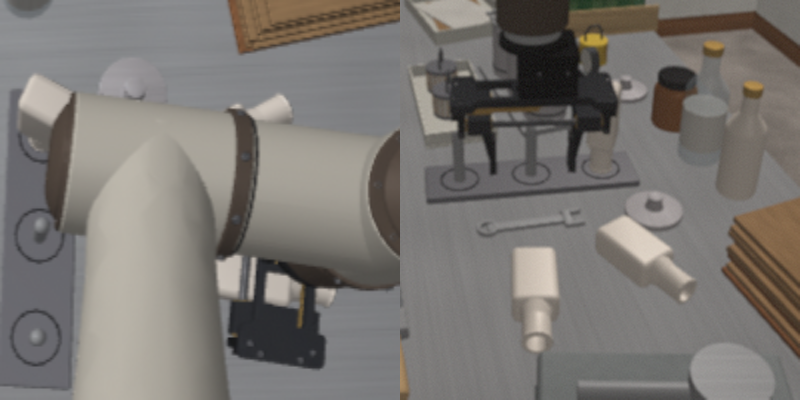

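The side view shows both flasks where they were (mouths at px (292,381) and (392,346), unchanged). Descending on the lower one.

```bash
python3 -m jog '[[[1,-12,30,-1.4,0],[1,0,45,0,0],[1,0,45,0,0],[1,0,35,0,0],[1,0,12,0,0],[1,0,0,0,0],[-1,0,0,0,0],[-1,0,0,0,0],[-1,0,0,0,0],[-1,0,0,0,0]]]' 12; python3 -m jog '[[[-1,0,0,0,0],[-1,0,0,0,0],[-1,0,0,0,0],[-1,0,0,0,0]]]'
```

```text
clock: 33.02
tcp_pos: [0.4945, -0.2579, 0.0237]
tool_rot: [-1.573, 0.0, 1.403]
contact_force: [0.6, -0.2, 3.3]
grip_width: 0.0598
clock: 33.52
tcp_pos: [0.4945, -0.2579, 0.0237]
tool_rot: [-1.573, 0.0, 1.403]
contact_force: [0.7, 0.3, 5.6]
grip_width: 0.0599
```

```bash
python3 -m jog '[[[-1,0,-12,0,0],[-1,-2,-12,0,0],[-1,-2,-12,0,0],[-1,-4,-12,0,0],[-1,-6,-12,0,0],[-1,0,0,0,0],[-1,0,0,0,0]]]' 12
python3 - <<'E'
from h import *
snap('side','h1',(200,120,420,410),1.9)
E
```

```text
clock: 34.4
tcp_pos: [0.4908, -0.2716, 0.0826]
tool_rot: [-1.57, -0.0, 1.402]
contact_force: [-0.2, -0.0, -2.7]
grip_width: 0.0601
```

View pics/h1.png

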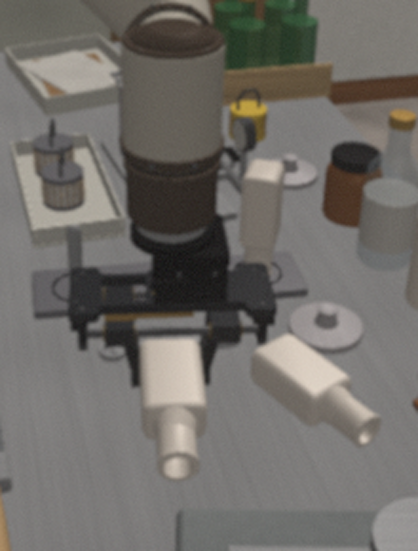

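Run:
```python
from h import *
p=np.array([.4908,-.2716,.0826]);u=np.array([-.168,-.986,0])
for a in range(0,95,5):
    r=np.radians(a);print(a,proj('side',p+.133*(np.cos(r)*u-[0,0,np.sin(r)])).round(1))
```

```text
0 [[293.6 364.3]]
5 [[293.4 369. ]]
10 [[293.3 373.1]]
15 [[293.1 376.6]]
20 [[292.9 379.4]]
25 [[292.6 381.7]]
30 [[292.4 383.3]]
35 [[292.1 384.3]]
40 [[291.8 384.7]]
45 [[291.4 384.5]]
50 [[291.1 383.7]]
55 [[290.7 382.4]]
60 [[290.4 380.6]]
65 [[290.  378.4]]
70 [[289.6 375.6]]
75 [[289.3 372.5]]
80 [[288.9 369. ]]
85 [[288.6 365.2]]
90 [[288.2 361.1]]
```

Row 364.7 matches 0° tilt, so the flask was lifted flat and the pads' friction is holding it. I'll ease the grip so it pivots mouth down.

```bash
cat > m.py <<'E'
from h import *
import sys
f=sys.argv[1];snap('side',f)
g=cv2.imread(f'pics/{f}_full.png').astype(int);s=status.observe()
q=proj('side',s['tcp_pos'])[0].astype(int)
m=((g.min(2)>120)&(g[:,:,2]-g[:,:,0]>8)).astype(np.uint8)
n,l,st,c=cv2.connectedComponentsWithStats(m)
for i in range(1,n):
    if st[i,4]>250 and abs(c[i][0]-q[0])<60 and c[i][1]>q[1]-20:print('blob',st[i].tolist(),c[i].round(1))
print('tcp px',q,s['tcp_pos'].round(4),'Fz %.1f w %.4f t %.1f'%(s['contact_force'][2],s['grip_width'],s['clock']))
E
python3 m.py k0; python3 -m jog '[[[-1,0,0,0,0],[-1,0,0,0,0],[-1,0,0,0,0],[-1,0,0,0,0]]]' 7;python3 m.py k1; python3 -m jog '[[[-1,0,0,0,0],[-1,0,0,0,0],[-1,0,0,0,0],[-1,0,0,0,0]]]' 5;python3 m.py k2
```

```text
blob [274, 298, 35, 63, 1583] [291.3 324.8]
tcp px [288 310] [ 0.4908 -0.2714  0.0823] Fz -2.2 w 0.0600 t 34.5
clock: 35.0
tcp_pos: [0.4912, -0.2716, 0.0829]
tool_rot: [-1.571, -0.0, 1.403]
contact_force: [-1.3, -0.5, -3.2]
grip_width: 0.0599
blob [275, 301, 34, 49, 1393] [291.8 325. ]
blob [287, 359, 17, 23, 263] [295.8 371.2]
tcp px [288 310] [ 0.4912 -0.2715  0.0829] Fz -2.7 w 0.0603 t 35.0
clock: 35.55
tcp_pos: [0.4913, -0.2716, 0.0829]
tool_rot: [-1.571, -0.0, 1.403]
contact_force: [-0.5, 0.7, -2.4]
grip_width: 0.0601
blob [275, 301, 34, 49, 1400] [291.9 325. ]
blob [287, 360, 17, 22, 252] [296.1 371.3]
tcp px [288 310] [ 0.4913 -0.2716  0.0829] Fz -3.4 w 0.0599 t 35.6
```

```bash
python3 -m jog '[[[-1,0,0,0,0],[-1,0,0,0,0],[-1,0,0,0,0],[-1,0,0,0,0]]]' 4;python3 m.py k3; python3 -m jog '[[[-1,0,0,0,0],[-1,0,0,0,0],[-1,0,0,0,0],[-1,0,0,0,0]]]' 3;python3 m.py k4
```

```text
clock: 36.1
tcp_pos: [0.4913, -0.2716, 0.0829]
tool_rot: [-1.571, 0.0, 1.402]
contact_force: [-0.0, -0.3, -1.9]
grip_width: 0.0599
blob [275, 300, 34, 50, 1401] [291.9 325. ]
blob [287, 360, 17, 22, 263] [296.  371.3]
tcp px [288 310] [ 0.4913 -0.2716  0.0829] Fz -2.7 w 0.0599 t 36.1
clock: 36.65
tcp_pos: [0.4913, -0.2716, 0.0829]
tool_rot: [-1.571, 0.0, 1.403]
contact_force: [-0.8, -0.1, -2.6]
grip_width: 0.0602
blob [275, 301, 34, 49, 1392] [291.9 325. ]
blob [288, 360, 16, 22, 255] [296.1 371.4]
tcp px [288 310] [ 0.4913 -0.2716  0.0829] Fz -2.1 w 0.0596 t 36.7
```

```bash
python3 - <<'E'
import cv2,numpy as np
for f in('k0','k1','k4'):
    g=cv2.imread(f'pics/{f}_full.png')
    print(f,[int(x) for x in g[296:400:3,286:298].mean((1,2))])
E
python3 -m jog '[[[-1,0,-12,0,0],[-1,0,-14,0,0],[-1,0,-14,0,0],[-1,0,0,0,0],[-1,0,0,0,0],[-1,0,0,0,0]]]' 3;python3 m.py k5
```

```text
k0 [88, 184, 194, 193, 193, 194, 193, 193, 193, 193, 193, 194, 170, 154, 158, 158, 175, 175, 174, 172, 170, 122, 159, 168, 166, 133, 120, 121, 120, 120, 120, 114, 109, 109, 107]
k1 [92, 140, 165, 142, 141, 141, 141, 141, 140, 139, 139, 139, 138, 139, 138, 137, 137, 136, 122, 119, 118, 118, 129, 132, 132, 132, 132, 131, 145, 121, 117, 114, 109, 110, 108]
k4 [92, 139, 166, 141, 141, 141, 141, 140, 139, 140, 139, 139, 138, 138, 138, 137, 137, 137, 122, 118, 119, 118, 128, 132, 132, 131, 131, 132, 144, 120, 118, 114, 110, 109, 108]
clock: 37.45
tcp_pos: [0.4922, -0.2715, 0.1235]
tool_rot: [-1.573, 0.0, 1.403]
contact_force: [0.1, 1.9, 4.1]
grip_width: 0.0601
tcp px [289 293] [ 0.492  -0.2715  0.1233] Fz 4.2 w 0.0597 t 37.5
```

```bash
python3 m.py k6
python3 - <<'E'
from h import *
g=cv2.imread('pics/k6_full.png');cv2.imwrite('pics/k6c.png',cv2.resize(g[220:400,190:390],None,fx=3,fy=3))
s=status.observe();print(s['contact_force'],s['torque'])
E
```

```text
tcp px [289 293] [ 0.4919 -0.2715  0.1231] Fz 2.9 w 0.0601 t 37.5
[1.15952937 2.79997313 2.90436458] [ 0.83145223 -0.4373773   0.046818  ]
```

View pics/k6c.png

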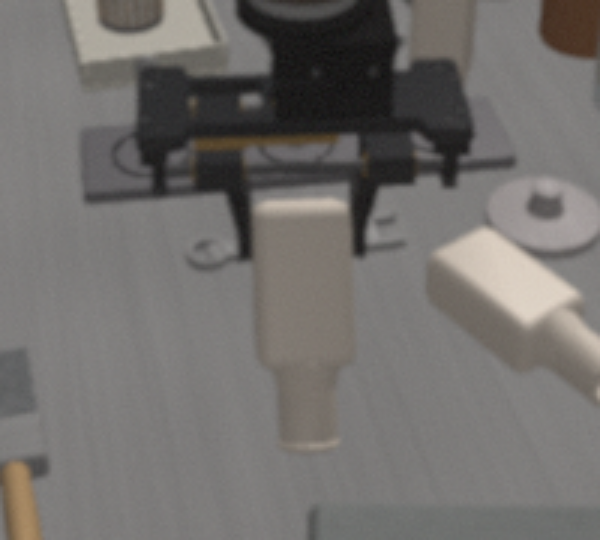

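The flask has swung to nearly vertical, mouth down at crop px (310,440), with the rim propped on the bench. I'll lift it clear.

```bash
python3 -m jog '[[[-1,-4,-6,0,0],[-1,-4,-6,0,0],[-1,-4,-6,0,0],[-1,-4,-6,0,0],[-1,0,-10,0,0],[-1,0,-14,0,0],[-1,0,-14,0,0],[-1,0,0,0,0],[-1,0,0,0,0],[-1,0,0,0,0]]]' 4
cat > v.py <<'E'
from h import *
import sys
f=sys.argv[1];s=status.observe();p=s['tcp_pos'];snap('side',f)
g=cv2.imread(f'pics/{f}_full.png').astype(int);q=proj('side',p)[0];lo=proj('side',p-[0,0,.133])[0]
m=(g[:,:,2]-g[:,:,0]>5).astype(np.uint8);m[:,:int(q[0])-45]=0;m[:,int(q[0])+45:]=0;m[:int(q[1])]=0
m=cv2.morphologyEx(m,cv2.MORPH_OPEN,np.ones((3,3)))
n,l,st,c=cv2.connectedComponentsWithStats(m);i=1+np.argmax(st[1:,4]);b=l==i
ys=np.nonzero(b.any(1))[0];print('rows',ys[0],ys[-1],'width every 6:',[(int(y),int(np.nonzero(b[y])[0].min()),int(np.nonzero(b[y])[0].max())) for y in range(ys[0],ys[-1]+1,6)], (np.nonzero(b[ys[-1]])[0].min(),np.nonzero(b[ys[-1]])[0].max()))
print('tcp',p.round(4),'px',q.round(1),'plumb mouth px',lo.round(1),'Fz %.1f w %.4f t %.1f'%(s['contact_force'][2],s['grip_width'],s['clock']))
y=np.radians(np.degrees(s['tool_rot'][2]));u=-np.array([np.cos(y),np.sin(y),0])
for a in(75,80,85,90,95):
    r=np.radians(a);e=np.cos(r)*u-[0,0,np.sin(r)];nn=np.sin(r)*u+[0,0,np.cos(r)]
    print(a,'mouth',proj('side',p+.133*e)[0].round(1),'near rim',proj('side',p+.133*e+.018*nn)[0].round(1),'bottom-face near',proj('side',p-.017*e+.022*nn)[0].round(1))
E
python3 v.py v1
```

```text
clock: 38.8
tcp_pos: [0.4882, -0.2872, 0.1843]
tool_rot: [-1.569, -0.0, 1.402]
contact_force: [-0.0, 0.5, -3.9]
grip_width: 0.06
rows 271 345 width every 6: [(271, 273, 308), (277, 273, 308), (283, 273, 308), (289, 273, 308), (295, 273, 308), (301, 273, 308), (307, 273, 308), (313, 273, 307), (319, 275, 306), (325, 281, 300), (331, 281, 300), (337, 280, 300), (343, 282, 299)] (np.int64(284), np.int64(296))
tcp [ 0.4882 -0.2872  0.1843] px [289.7 271.8] plumb mouth px [289.1 329.1] Fz -3.9 w 0.0600 t 38.8
75 mouth [290.3 340.3] near rim [290.9 345.4] bottom-face near [290.4 267. ]
80 mouth [289.9 336.9] near rim [290.5 342.6] bottom-face near [290.5 268.4]
85 mouth [289.5 333.2] near rim [290.1 339.4] bottom-face near [290.5 269.8]
90 mouth [289.1 329.1] near rim [289.7 335.8] bottom-face near [290.6 271.3]
95 mouth [288.7 324.6] near rim [289.3 331.8] bottom-face near [290.6 272.7]
```

```bash
python3 -m jog '[[[-1,8,0,0,0],[-1,-8,0,0,0],[-1,8,0,0,0],[-1,-8,0,0,0],[-1,8,0,0,0],[-1,-8,0,0,0],[-1,0,0,0,0],[-1,0,0,0,0]]]' 3; python3 v.py v2
```

```text
clock: 39.85
tcp_pos: [0.4885, -0.2875, 0.1849]
tool_rot: [-1.571, -0.0, 1.402]
contact_force: [0.3, 0.2, -3.0]
grip_width: 0.0603
rows 271 340 width every 6: [(271, 273, 308), (277, 273, 309), (283, 273, 308), (289, 273, 308), (295, 273, 308), (301, 273, 307), (307, 274, 307), (313, 274, 307), (319, 277, 303), (325, 280, 299), (331, 280, 300), (337, 281, 299)] (np.int64(286), np.int64(294))
tcp [ 0.4885 -0.2875  0.1849] px [289.9 271.6] plumb mouth px [289.3 328.9] Fz -3.0 w 0.0603 t 39.9
75 mouth [290.5 340.2] near rim [291.1 345.2] bottom-face near [290.6 266.8]
80 mouth [290.1 336.8] near rim [290.7 342.5] bottom-face near [290.7 268.2]
85 mouth [289.7 333. ] near rim [290.3 339.3] bottom-face near [290.7 269.7]
90 mouth [289.3 328.9] near rim [289.9 335.7] bottom-face near [290.8 271.1]
95 mouth [288.9 324.5] near rim [289.5 331.7] bottom-face near [290.8 272.6]
```

The dither is working, from about 75° to 84°. One more round.

```bash
python3 -m jog '[[[-1,12,0,0,0],[-1,-12,0,0,0],[-1,12,0,0,0],[-1,-12,0,0,0],[-1,10,0,0,0],[-1,-10,0,0,0],[-1,6,0,0,0],[-1,-6,0,0,0],[-1,0,0,0,0],[-1,0,0,0,0]]]' 3; python3 v.py v3|head -2;  python3 -m jog '[[[-1,10,0,0,0],[-1,-10,0,0,0],[-1,10,0,0,0],[-1,-10,0,0,0],[-1,8,0,0,0],[-1,-8,0,0,0],[-1,4,0,0,0],[-1,-4,0,0,0],[-1,0,0,0,0],[-1,0,0,0,0]]]' 3; python3 v.py v4|head -2
```

```text
clock: 41.15
tcp_pos: [0.4886, -0.2875, 0.1849]
tool_rot: [-1.571, -0.0, 1.402]
contact_force: [0.1, -0.5, -2.4]
grip_width: 0.0599
rows 271 342 width every 6: [(271, 273, 307), (277, 273, 308), (283, 273, 308), (289, 273, 308), (295, 273, 308), (301, 273, 307), (307, 273, 307), (313, 274, 307), (319, 274, 306), (325, 280, 299), (331, 280, 299), (337, 280, 300)] (np.int64(285), np.int64(295))
tcp [ 0.4886 -0.2875  0.1849] px [289.9 271.5] plumb mouth px [289.3 328.9] Fz -2.4 w 0.0599 t 41.1
clock: 42.45
tcp_pos: [0.4886, -0.2874, 0.1849]
tool_rot: [-1.571, 0.0, 1.402]
contact_force: [0.5, -0.2, -2.2]
grip_width: 0.0602
rows 271 344 width every 6: [(271, 274, 307), (277, 273, 308), (283, 273, 308), (289, 273, 308), (295, 273, 307), (301, 273, 307), (307, 273, 307), (313, 274, 307), (319, 274, 306), (325, 280, 299), (331, 280, 299), (337, 280, 300), (343, 283, 296)] (np.int64(287), np.int64(294))
tcp [ 0.4886 -0.2874  0.1849] px [289.9 271.5] plumb mouth px [289.3 328.9] Fz -2.2 w 0.0602 t 42.5
```

Run:
```python
import cv2,numpy as np
for f in('v1','v2','v3','v4'):
    g=cv2.imread(f'pics/{f}_full.png').astype(int);c=g[250:350,284:296].mean(1)
    print(f,'R-B',(c[:,2]-c[:,0]).round().astype(int)[8:34].tolist(),'lum',c[8:34].mean(1).round().astype(int).tolist(),'bot',c[84:98].mean(1).round().astype(int).tolist())
```

```text
v1 R-B [2, 2, 2, 1, 5, 14, 22, 25, 25, 24, 25, 24, 23, 21, 19, 17, 16, 16, 15, 15, 14, 15, 14, 14, 14, 14] lum [87, 84, 77, 79, 99, 140, 178, 190, 190, 188, 188, 185, 176, 162, 145, 133, 126, 121, 117, 114, 113, 113, 113, 113, 113, 113] bot [111, 112, 111, 112, 112, 111, 111, 112, 114, 117, 116, 117, 120, 123]
v2 R-B [2, 2, 1, 1, 5, 14, 22, 25, 24, 25, 25, 25, 25, 24, 24, 22, 20, 17, 16, 14, 15, 14, 14, 14, 15, 14] lum [88, 84, 77, 80, 98, 136, 173, 187, 190, 190, 191, 191, 190, 189, 186, 175, 156, 135, 121, 116, 115, 113, 112, 112, 112, 112] bot [110, 111, 110, 113, 115, 116, 118, 122, 123, 123, 123, 124, 123, 123]
v3 R-B [2, 2, 2, 2, 2, 1, 2, 6, 14, 22, 25, 25, 25, 24, 25, 24, 24, 24, 23, 20, 18, 15, 14, 15, 15, 14] lum [87, 84, 79, 80, 86, 87, 88, 100, 139, 174, 189, 189, 191, 191, 191, 190, 190, 187, 177, 157, 136, 122, 117, 114, 113, 112] bot [110, 110, 110, 110, 110, 112, 114, 116, 118, 121, 123, 124, 123, 123]
v4 R-B [2, 2, 1, 2, 1, 2, 2, 2, 1, 5, 14, 22, 25, 24, 24, 25, 25, 25, 24, 24, 22, 20, 17, 15, 14, 15] lum [87, 84, 79, 80, 86, 88, 89, 87, 87, 103, 141, 175, 188, 190, 191, 192, 191, 190, 190, 187, 178, 157, 137, 122, 116, 115] bot [111, 110, 110, 110, 109, 111, 110, 113, 116, 116, 117, 122, 124, 124]
```

The bright bottom face shows that v2 reached near vertical. After that the flask only slid down in the pads, a few mm per round. I'll grip harder and work out the tilt and slip.

```bash
python3 -m jog '[[[-1,0,0,0,0],[-1,0,0,0,0]]]' 10
python3 - <<'E'
from h import *
s=status.observe();p=s['tcp_pos'];y=s['tool_rot'][2];u=-np.array([np.cos(y),np.sin(y),0])
for slip in(0,.004,.008,.012):
  for a in(80,85,90):
    r=np.radians(a);e=np.cos(r)*u-[0,0,np.sin(r)];nn=np.sin(r)*u+[0,0,np.cos(r)]
    t=p+e*(slip-.017);b=p+e*(slip+.133)
    print(slip,a,'far %.1f near %.1f rim %.1f'%tuple(proj('side',k)[0][1] for k in(t-.02*nn,t+.02*nn,b+.018*nn)))
E
```

```text
clock: 42.75
tcp_pos: [0.4886, -0.2873, 0.185]
tool_rot: [-1.571, 0.0, 1.403]
contact_force: [0.1, 0.1, -3.2]
grip_width: 0.0597
0 80 far 257.8 near 267.6 rim 342.4
0 85 far 257.2 near 268.9 rim 339.2
0 90 far 256.8 near 270.3 rim 335.6
0.004 80 far 259.8 near 269.8 rim 344.2
0.004 85 far 259.2 near 271.0 rim 340.9
0.004 90 far 258.7 near 272.2 rim 337.2
0.008 80 far 261.9 near 271.9 rim 346.1
0.008 85 far 261.2 near 273.0 rim 342.6
0.008 90 far 260.6 near 274.2 rim 338.7
0.012 80 far 263.9 near 274.0 rim 347.9
0.012 85 far 263.2 near 275.1 rim 344.3
0.012 90 far 262.5 near 276.1 rim 340.3
```

The span from bottom-face edge to rim is 65 px, so the flask is vertical, but it has slid about 18 mm low in the pads. I'll press the rim squarely onto the bench with a light grip. That slides it back up between the pads and squares it.

```bash
python3 -m jog '[[[-1,0,10,0,0],[-1,0,10,0,0],[-1,0,8,0,0],[-1,0,0,0,0]]]' 10; python3 -m jog '[[[-1,0,4,0,0],[-1,0,4,0,0],[-1,0,0,0,0]]]' 4; python3 -m jog '[[[-1,0,3,0,0],[-1,0,3,0,0],[-1,0,0,0,0]]]' 4;  python3 -m jog '[[[-1,0,3,0,0],[-1,0,3,0,0],[-1,0,0,0,0]]]' 4; python3 v.py v5
```

```text
clock: 43.25
tcp_pos: [0.488, -0.2872, 0.1557]
tool_rot: [-1.568, -0.0, 1.402]
contact_force: [0.9, 0.4, -2.8]
grip_width: 0.0602
clock: 43.62
tcp_pos: [0.4897, -0.2881, 0.1506]
tool_rot: [-1.574, 0.002, 1.403]
contact_force: [-0.6, 0.1, 4.0]
grip_width: 0.06
clock: 44.0
tcp_pos: [0.4893, -0.2879, 0.1443]
tool_rot: [-1.573, 0.001, 1.403]
contact_force: [-1.1, -0.2, 4.7]
grip_width: 0.0598
clock: 44.38
tcp_pos: [0.4892, -0.2877, 0.1379]
tool_rot: [-1.573, 0.001, 1.403]
contact_force: [-0.3, -0.8, 4.1]
grip_width: 0.06
rows 292 357 width every 6: [(292, 273, 308), (298, 273, 308), (304, 274, 308), (310, 274, 308), (316, 274, 307), (322, 274, 307), (328, 274, 307), (334, 275, 306), (340, 281, 299), (346, 281, 300), (352, 281, 299)] (np.int64(289), np.int64(291))
tcp [ 0.4892 -0.2877  0.1379] px [290.1 293. ] plumb mouth px [289.5 347.1] Fz 4.1 w 0.0600 t 44.4
75 mouth [290.7 358.6] near rim [291.3 363.8] bottom-face near [290.8 289. ]
80 mouth [290.3 355.1] near rim [290.9 360.9] bottom-face near [290.9 290.4]
85 mouth [289.9 351.2] near rim [290.5 357.6] bottom-face near [290.9 291.8]
90 mouth [289.5 347.1] near rim [290.1 353.9] bottom-face near [291.  293.2]
95 mouth [289.1 342.6] near rim [289.7 349.8] bottom-face near [291.  294.6]
```

```bash
python3 - <<'E'
from h import *
for r in(356.5,357.5):
    q=onz('side',(290.3,r),0);o,_=ray('side',(290,357));d=(q-o)[:2];d/=np.linalg.norm(d);print(q[:2],q[:2]+.018*d)
E
python3 -m jog '[[[-1,0,0,0,0],[-1,0,0,0,0],[-1,0,0,0,0],[-1,0,-15,0,0],[-1,0,-25,0,0],[-1,0,-30,0,0],[-1,0,-30,0,0],[-1,0,-25,0,0],[-1,0,0,0,0]]]' 14
python3 - <<'E'
from h import *
go([.4305,-.028,.265],80.3)
E
```

```text
[ 0.48617081 -0.30752194] [ 0.49046278 -0.29004112]
[ 0.48558181 -0.31002304] [ 0.48987443 -0.29254238]
clock: 45.55
tcp_pos: [0.4893, -0.2873, 0.2637]
tool_rot: [-1.575, -0.0, 1.403]
contact_force: [-0.3, 0.1, -3.7]
grip_width: 0.0599
clock 45.5 at [ 0.4893 -0.2873  0.2637] yaw 80.4 w 0.0599 -> turn 0.1 shift x 245.7 y -1.3 z 101.7
```

```bash
python3 -m jog '[[[-1,20,0,8.3,0],[-1,35,0,14.5,0],[-1,45,0,18.6,0],[-1,48,0,19.9,0],[-1,45,0,18.6,0],[-1,34,0,14,0],[-1,20,0,8,0],[-1,0,0,0,0],[-1,0,0,0,0],[-1,0,0,0,0]]]'; python3 v.py w1
python3 - <<'E'
from h import *
go([.4305,-.0265,.255],80.3)
print(proj('side',[.4305,-.028,.103]),proj('side',[.4305,-.028,.012]))
g=cv2.imread('pics/w1_full.png').astype(int)
for r in range(228,258,2):print(r,g[r,228:256].mean(1).round().astype(int).tolist())
E
```

```text
clock: 46.8
tcp_pos: [0.4292, -0.0273, 0.2614]
tool_rot: [-1.57, 0.0, 1.402]
contact_force: [0.1, 0.3, -2.4]
grip_width: 0.0597
rows 173 249 width every 6: [(173, 220, 250), (179, 220, 250), (185, 221, 249), (191, 221, 250), (197, 206, 250), (203, 206, 252), (209, 208, 255), (215, 209, 258), (221, 211, 260), (227, 212, 263), (233, 213, 265), (239, 215, 265), (245, 217, 256)] (np.int64(218), np.int64(227))
tcp [ 0.4292 -0.0273  0.2614] px [234.4 173.8] plumb mouth px [237.3 228.1] Fz -2.4 w 0.0597 t 46.8
75 mouth [236.6 234.4] near rim [236.2 236.8] bottom-face near [233.6 167.4]
80 mouth [236.9 232.7] near rim [236.5 235.7] bottom-face near [233.6 168.4]
85 mouth [237.1 230.6] near rim [236.8 234.2] bottom-face near [233.6 169.5]
90 mouth [237.3 228.1] near rim [237.  232.3] bottom-face near [233.6 170.7]
95 mouth [237.5 225.3] near rim [237.2 230. ] bottom-face near [233.6 171.8]
clock 46.9 at [ 0.4293 -0.0273  0.2615] yaw 80.3 w 0.0599 -> turn -0.0 shift x 1.0 y 6.5 z -1.0
[[238.41324394 237.82830381]] [[240.19408113 270.52294676]]
228 [81, 89, 99, 106, 107, 108, 106, 110, 111, 110
[... 1340 characters left out ...]
, 118, 120]
248 [111, 110, 110, 111, 113, 117, 114, 98, 81, 78, 79, 79, 78, 78, 86, 109, 122, 124, 126, 124, 124, 125, 124, 125, 126, 127, 128, 127]
250 [122, 123, 126, 124, 124, 125, 121, 100, 85, 78, 76, 81, 76, 76, 81, 108, 120, 126, 127, 125, 124, 124, 124, 125, 124, 125, 126, 122]
252 [126, 126, 124, 123, 124, 122, 120, 103, 87, 78, 78, 78, 79, 76, 83, 105, 123, 129, 122, 126, 124, 124, 126, 126, 124, 125, 126, 124]
254 [126, 125, 122, 127, 125, 123, 121, 107, 86, 78, 78, 80, 78, 76, 82, 108, 122, 126, 122, 124, 125, 122, 125, 125, 124, 123, 125, 126]
256 [127, 125, 125, 124, 122, 123, 119, 107, 89, 79, 78, 80, 77, 80, 86, 107, 123, 126, 123, 125, 122, 127, 125, 124, 125, 124, 123, 124]
```

The rim is at px (237.7,234) and the peg column at 238.8, so after a 1 mm correction they line up. Lowering onto peg0 with small steps.

```bash
python3 -m jog '[[[-1,1,6,-1.3,0],[-1,0,6,0,0],[-1,0,6,0,0],[-1,0,6,0,0],[-1,0,6,0,0],[-1,0,0,0,0]]]' 10; python3 -m jog '[[[-1,0,6,0,0],[-1,0,6,0,0],[-1,0,6,0,0],[-1,0,0,0,0]]]' 8
```

```text
clock: 47.6
tcp_pos: [0.4306, -0.0261, 0.2314]
tool_rot: [-1.57, 0.001, 1.403]
contact_force: [-0.3, 0.1, -2.4]
grip_width: 0.0597
clock: 48.1
tcp_pos: [0.4305, -0.0261, 0.2133]
tool_rot: [-1.569, 0.001, 1.403]
contact_force: [0.3, -0.1, -3.2]
grip_width: 0.0596
```

```bash
python3 -m jog '[[[-1,0,10,0,0],[-1,0,10,0,0],[-1,0,10,0,0],[-1,0,10,0,0],[-1,0,10,0,0],[-1,0,6,0,0],[-1,0,0,0,0],[-1,0,5,0,0],[-1,0,4,0,0],[-1,0,0,0,0]]]' 6; python3 v.py w2 | head -3;python3 - <<'E'
from h import *
print('near rim if seated',proj('side',[.428,-.046,.012]))
E
```

```text
clock: 49.35
tcp_pos: [0.4314, -0.0259, 0.1492]
tool_rot: [-1.572, -0.0, 1.403]
contact_force: [-0.3, -0.0, -0.9]
grip_width: 0.06
rows 219 275 width every 6: [(219, 211, 259), (225, 211, 261), (231, 213, 264), (237, 215, 265), (243, 216, 265), (249, 217, 253), (255, 228, 252), (261, 233, 248), (267, 233, 248), (273, 234, 247)] (np.int64(239), np.int64(242))
tcp [ 0.4314 -0.0259  0.1492] px [237.7 219.7] plumb mouth px [240.4 268.5] Fz -0.9 w 0.0600 t 49.4
75 mouth [239.9 275.7] near rim [239.6 278.7] bottom-face near [237.  214.7]
near rim if seated [[240.21373165 275.11774097]]
```

```bash
python3 -m jog '[[[-1,0,3,0,0],[-1,0,0,0,0],[0.5,0,0,0,0],[0.8,0,0,0,0],[0.8,0,0,0,0],[0.8,0,0,0,0],[0.8,0,0,0,0]]]' 5; python3 -m jog '[[[0.8,0,-20,0,0],[0.8,0,-40,0,0],[0.8,0,-45,0,0],[0.8,0,0,0,0]]]'; python3 v.py w3|head -3
python3 - <<'E'
from h import *
go([.4305,-.026,.25],80.3)
E
```

```text
clock: 50.28
tcp_pos: [0.4309, -0.026, 0.1459]
tool_rot: [-1.571, 0.0, 1.403]
contact_force: [-0.2, 0.1, 0.1]
grip_width: 0.0782
clock: 50.78
tcp_pos: [0.4331, -0.0256, 0.2545]
tool_rot: [-1.579, -0.003, 1.403]
contact_force: [-0.3, -0.6, -0.7]
grip_width: 0.0784
rows 190 275 width every 6: [(190, 239, 247), (196, 206, 249), (202, 206, 252), (208, 207, 255), (214, 209, 257), (220, 210, 260), (226, 212, 262), (232, 213, 264), (238, 215, 265), (244, 216, 264), (250, 226, 253), (256, 227, 250), (262, 233, 247), (268, 233, 248), (274, 235, 245)] (np.int64(237), np.int64(242))
tcp [ 0.4331 -0.0256  0.2545] px [236.3 176.3] plumb mouth px [239.  230.2] Fz -0.7 w 0.0784 t 50.8
75 mouth [238.4 236.5] near rim [238.1 239. ] bottom-face near [235.5 170. ]
clock 50.8 at [ 0.4315 -0.0258  0.2522] yaw 80.4 w 0.0784 -> turn 0.1 shift x -0.4 y 2.2 z 1.0
```

Flask L is seated and released, with its rim at row 275 as predicted. Now checking whether U has been knocked.

```bash
python3 -m jog '[[[1,0,0,0,-8.5],[1,0,0,0,-8.5],[1,0,0,0,-8.6],[1,0,0,0,-8.6],[1,0,0,0,0]]]' 12
python3 - <<'E'
from h import *
snap('side','x1');snap('top','x2')
for f in('s0_full','x1_full'):
    g=cv2.imread(f'pics/{f}.png').astype(int);m=((g[:,:,2]-g[:,:,0]>8)&(g.min(2)>110)).astype(np.uint8);m[:285]=0;m[:,:325]=0;m[:,412:]=0;m[355:]=0
    n,l,st,c=cv2.connectedComponentsWithStats(m);i=1+np.argmax(st[1:,4]);print(f,st[i],c[i])
for f in('t0_full','e1_full','x2_full'):
    g=cv2.imread(f'pics/{f}.png').astype(int);m=((g[:,:,2]-g[:,:,0]>8)&(g.min(2)>110)).astype(np.uint8);m[:150]=0;m[:,:372]=0;m[:,442:]=0;m[196:]=0
    n,l,st,c=cv2.connectedComponentsWithStats(m);i=1+np.argmax(st[1:,4]);print(f,st[i],c[i])
go([.6215,-.2275,.20],114.5)
E
```

```text
clock: 51.45
tcp_pos: [0.4303, -0.0261, 0.2497]
tool_rot: [-1.568, -0.001, 1.998]
contact_force: [-0.1, 0.8, -0.5]
grip_width: 0.0867
s0_full [ 333  295   67   49 1178] [364.70543294 316.71052632]
x1_full [ 333  295   67   50 1240] [364.74677419 317.12741935]
t0_full [ 374  153   62   40 1196] [402.10535117 171.60535117]
e1_full [ 374  153   62   40 1205] [402.17261411 171.62904564]
x2_full [ 374  152   62   42 1221] [402.29238329 171.6961507 ]
clock 51.5 at [ 0.4305 -0.0261  0.2501] yaw 114.4 w 0.0868 -> turn -0.1 shift x -262.5 y 50.1 z -90.3
```

Run:
```python
from h import *
g=cv2.cvtColor(cv2.imread('pics/f.png'),cv2.COLOR_BGR2GRAY)
for x,y in((218,85),(353,85),(285,24),(285,146)):print(onz('top',(285+x/4,130+y/3.75),.01))
go([.620,-.2245,.15],114.5)
```

```text
[ 0.7054035  -0.12039016  0.01      ]
[ 0.70201828 -0.20621806  0.01      ]
[ 0.74685092 -0.1654138   0.01      ]
[ 0.66107724 -0.16073351  0.01      ]
clock 51.5 at [ 0.4305 -0.0261  0.2501] yaw 114.4 w 0.0868 -> turn -0.1 shift x -259.1 y 100.1 z -90.2
```

```bash
python3 -m jog '[[[0.7,-30,0,-10,0],[0.7,-50,0,-17,0],[0.7,-55,0,-19,0],[0.7,-55,0,-19,0],[0.7,-45,20,-16,0],[0.7,-26,30,-9,0],[0.7,0,20,0,0],[0.7,0,0,0,0],[0.7,0,0,0,0]]]'
python3 - <<'E'
from h import *
go([.6208,-.226,.0235],114.5)
E
```

```text
clock: 52.68
tcp_pos: [0.6217, -0.226, 0.1819]
tool_rot: [-1.572, 0.001, 1.999]
contact_force: [-0.2, -0.8, 0.4]
grip_width: 0.0739
clock 52.7 at [ 0.6217 -0.226   0.1819] yaw 114.6 w 0.0739 -> turn 0.1 shift x 0.4 y 158.4 z 0.8
```

```bash
python3 -m jog '[[[0.7,0.4,40,0.8,0],[0.7,0,40,0,0],[0.7,0,30,0,0],[0.7,0,10,0,0],[0.7,0,0,0,0]]]'; python3 -m jog '[[[0.7,0,14,0,0],[0.7,0,14,0,0],[0.7,0,10,0,0],[0.7,0,0,0,0],[-1,0,0,0,0],[-1,0,0,0,0],[-1,0,0,0,0],[-1,0,0,0,0]]]' 12
```

```text
clock: 53.3
tcp_pos: [0.6211, -0.2259, 0.0619]
tool_rot: [-1.572, 0.001, 2.0]
contact_force: [-0.5, -0.4, -0.0]
grip_width: 0.0738
clock: 54.3
tcp_pos: [0.6209, -0.2259, 0.0235]
tool_rot: [-1.572, 0.001, 2.0]
contact_force: [0.7, 0.0, 1.2]
grip_width: 0.0603
```

```bash
python3 -m jog '[[[-1,0,-12,0,0],[-1,-2,-12,0,0],[-1,-2,-12,0,0],[-1,-4,-12,0,0],[-1,-6,-12,0,0],[-1,0,0,0,0]]]' 12; python3 -m jog '[[[-1,0,0,0,0],[-1,0,0,0,0],[-1,0,0,0,0]]]' 6; python3 -m jog '[[[-1,-5,-5,0,0],[-1,-5,-5,0,0],[-1,-5,-5,0,0],[-1,-5,-5,0,0],[-1,-5,-5,0,0],[-1,-5,-5,0,0],[-1,-5,-5,0,0],[-1,-5,-5,0,0],[-1,0,0,0,0]]]' 6; python3 v.py y1
```

```text
clock: 55.05
tcp_pos: [0.6273, -0.2394, 0.0845]
tool_rot: [-1.573, 0.002, 1.999]
contact_force: [-0.6, 0.4, -2.1]
grip_width: 0.0601
clock: 55.42
tcp_pos: [0.6259, -0.2386, 0.0825]
tool_rot: [-1.57, -0.001, 1.999]
contact_force: [0.1, 0.2, -1.0]
grip_width: 0.06
clock: 56.55
tcp_pos: [0.6434, -0.2757, 0.1235]
tool_rot: [-1.572, 0.001, 1.999]
contact_force: [0.8, -0.9, -0.7]
grip_width: 0.0597
rows 283 357 width every 6: [(283, 361, 387), (289, 361, 390), (295, 360, 391), (301, 359, 394), (307, 357, 396), (313, 360, 398), (319, 363, 400), (325, 364, 396), (331, 367, 396), (337, 378, 399), (343, 380, 401), (349, 383, 404), (355, 385, 397)] (np.int64(387), np.int64(392))
tcp [ 0.6434 -0.2757  0.1235] px [368.  283.6] plumb mouth px [361.9 335.7] Fz -0.7 w 0.0597 t 56.5
75 mouth [374.4 343.7] near rim [381.2 347. ] bottom-face near [375.7 278.5]
80 mouth [370.2 341.4] near rim [376.8 345.3] bottom-face near [376.4 279.6]
85 mouth [366.  338.7] near rim [372.5 343.2] bottom-face near [377.  280.8]
90 mouth [361.9 335.7] near rim [368.3 340.7] bottom-face near [377.5 282.1]
95 mouth [357.9 332.4] near rim [364.1 337.9] bottom-face near [378.  283.3]
```

```bash
python3 -m jog '[[[-1,-8,-4,0,0],[-1,-8,-3,0,0],[-1,-8,-3,0,0],[-1,-8,-1,0,0],[-1,-8,-1,0,0],[-1,-8,0,0,0],[-1,0,0,0,0]]]' 5; python3 v.py y2; python3 -m jog '[[[-1,-6,0,0,0],[-1,-6,0,0,0],[-1,-6,0,0,0],[-1,0,0,0,0]]]' 5; python3 v.py y3
```

```text
clock: 57.48
tcp_pos: [0.664, -0.3206, 0.137]
tool_rot: [-1.573, 0.004, 1.999]
contact_force: [-0.7, 0.4, 6.4]
grip_width: 0.0601
rows 290 361 width every 6: [(290, 383, 407), (296, 381, 408), (302, 381, 408), (308, 380, 409), (314, 373, 409), (320, 374, 410), (326, 374, 410), (332, 375, 407), (338, 381, 403), (344, 385, 403), (350, 385, 404), (356, 385, 405)] (np.int64(392), np.int64(400))
tcp [ 0.664  -0.3206  0.137 ] px [388.5 290.9] plumb mouth px [380.5 344.7] Fz 6.4 w 0.0601 t 57.5
75 mouth [394.1 353.2] near rim [401.4 356.7] bottom-face near [397.1 285.7]
80 mouth [389.5 350.7] near rim [396.7 354.9] bottom-face near [397.8 286.9]
85 mouth [385.  347.9] near rim [392.  352.6] bottom-face near [398.4 288.2]
90 mouth [380.5 344.7] near rim [387.4 349.9] bottom-face near [399.  289.5]
95 mouth [376.2 341.2] near rim [382.9 346.9] bottom-face near [399.4 290.8]
clock: 58.02
tcp_pos: [0.6714, -0.3372, 0.1369]
tool_rot: [-1.573, 0.004, 1.999]
contact_force: [-1.1, 0.4, 4.7]
grip_width: 0.0603
rows 296 363 width every 6: [(296, 390, 415), (302, 389, 415), (308, 388, 415), (314, 379, 415), (320, 378, 414), (326, 378, 414), (332, 378, 412), (338, 381, 407), (344, 386, 405), (350, 386, 405), (356, 385, 405), (362, 390, 401)] (np.int64(394), np.int64(398))
tcp [ 0.6714 -0.3372  0.1369] px [396.1 296.1] plumb mouth px [387.4 350.1] Fz 4.7 w 0.0603 t 58.0
75 mouth [401.3 358.8] near rim [408.8 362.5] bottom-face near [405.  290.9]
80 mouth [396.6 356.3] near rim [403.9 360.6] bottom-face near [405.7 292.2]
85 mouth [391.9 353.4] near rim [399.1 358.2] bottom-face near [406.3 293.5]
90 mouth [387.4 350.1] near rim [394.4 355.5] bottom-face near [406.9 294.7]
95 mouth [383.  346.5] near rim [389.8 352.4] bottom-face near [407.4 296. ]
```

The neck column stays put (385–405) while the tool moves over it, so it's straightening, with about 9° to go.

```bash
python3 -m jog '[[[-1,-5,0,0,0],[-1,-5,0,0,0],[-1,-5,0,0,0],[-1,-4,0,0,0],[-1,0,0,0,0]]]' 5; python3 v.py y4; python3 -m jog '[[[-1,0,3,0,0],[-1,0,2,0,0],[-1,0,0,0,0]]]' 4; python3 v.py y5
```

```text
clock: 58.7
tcp_pos: [0.6785, -0.3527, 0.1349]
tool_rot: [-1.571, 0.0, 1.999]
contact_force: [0.5, 1.4, 5.0]
grip_width: 0.0599
rows 301 366 width every 6: [(301, 397, 447), (307, 397, 447), (313, 396, 447), (319, 383, 447), (325, 383, 447), (331, 382, 447), (337, 381, 447), (343, 386, 447), (349, 387, 447), (355, 385, 447), (361, 387, 447)] (np.int64(445), np.int64(447))
tcp [ 0.6785 -0.3527  0.1349] px [403.3 301.8] plumb mouth px [393.9 355.9] Fz 5.0 w 0.0599 t 58.7
75 mouth [408.1 364.9] near rim [415.8 368.7] bottom-face near [412.5 296.8]
80 mouth [403.3 362.3] near rim [410.8 366.7] bottom-face near [413.2 298. ]
85 mouth [398.6 359.3] near rim [405.9 364.3] bottom-face near [413.9 299.3]
90 mouth [393.9 355.9] near rim [401.1 361.5] bottom-face near [414.4 300.6]
95 mouth [389.4 352.3] near rim [396.4 358.3] bottom-face near [414.9 301.9]
clock: 59.12
tcp_pos: [0.6785, -0.3525, 0.1302]
tool_rot: [-1.571, 0.001, 2.0]
contact_force: [0.5, -0.6, 4.2]
grip_width: 0.06
rows 303 364 width every 6: [(303, 397, 446), (309, 396, 446), (315, 395, 446), (321, 383, 446), (327, 382, 446), (333, 381, 446), (339, 382, 446), (345, 388, 446), (351, 386, 446), (357, 385, 446), (363, 390, 446)] (np.int64(392), np.int64(446))
tcp [ 0.6785 -0.3525  0.1302] px [402.9 303.8] plumb mouth px [393.6 357.6] Fz 4.2 w 0.0600 t 59.1
75 mouth [407.7 366.6] near rim [415.3 370.4] bottom-face near [412.  298.9]
80 mouth [402.9 364. ] near rim [410.4 368.4] bottom-face near [412.8 300.1]
85 mouth [398.2 361. ] near rim [405.5 366. ] bottom-face near [413.4 301.4]
90 mouth [393.6 357.6] near rim [400.7 363.2] bottom-face near [414.  302.7]
95 mouth [389.1 354. ] near rim [396. 360.] bottom-face near [414.4 304. ]
```

Flask U is vertical (neck centre about 395 px against a plumb 394), so I'll firm the grip, lift and carry it to peg1.

```bash
python3 -m jog '[[[-1,0,0,0,0],[-1,0,0,0,0],[-1,0,0,0,0],[-1,0,-15,0,0],[-1,0,-30,0,0],[-1,0,-40,0,0],[-1,0,-40,0,0],[-1,0,-20,0,0],[-1,0,0,0,0]]]' 14
python3 - <<'E'
from h import *
go([.5440,-.0355,.262],114.5)
E
```

```text
clock: 60.3
tcp_pos: [0.6782, -0.3522, 0.2758]
tool_rot: [-1.572, 0.0, 1.999]
contact_force: [2.0, -0.4, -2.8]
grip_width: 0.0599
clock 60.3 at [ 0.6782 -0.3522  0.2758] yaw 114.6 w 0.0599 -> turn 0.1 shift x 343.9 y 13.8 z -9.2
```

```bash
python3 -m jog '[[[-1,20,0,-0.5,0],[-1,35,0,-1,0],[-1,45,0,-1.2,0],[-1,50,0,-1.3,0],[-1,50,0,-1.3,0],[-1,50,0,-1.3,0],[-1,45,0,-1.2,0],[-1,30,5,-1,0],[-1,18,5,-0.4,0],[-1,0,0,0,0]]]'; python3 -m jog '[[[-1,0,0,0,0],[-1,0,0,0,0]]]'; python3 v.py z1
python3 - <<'E'
from h import *
go([.5440,-.0355,.255],114.5)
print('peg',proj('side',[.544,-.0367,.103]),proj('side',[.544,-.0367,.012]),'mouth@.13',proj('side',status.observe()['tcp_pos']-[0,0,.13]))
g=cv2.imread('pics/z1_full.png').astype(int)
for r in range(214,262,4):print(r,g[r,274:312].mean(1).round().astype(int).tolist())
E
```

```text
clock: 61.55
tcp_pos: [0.5428, -0.036, 0.2634]
tool_rot: [-1.568, -0.001, 2.001]
contact_force: [-0.1, -0.1, -2.0]
grip_width: 0.0599
clock: 61.8
tcp_pos: [0.5443, -0.0374, 0.2647]
tool_rot: [-1.57, -0.0, 1.998]
contact_force: [-1.1, 0.7, -3.1]
grip_width: 0.0602
rows 169 227 width every 6: [(169, 280, 332), (175, 280, 332), (181, 280, 332), (187, 274, 327), (193, 274, 328), (199, 274, 305), (205, 276, 299), (211, 281, 297), (217, 281, 298), (223, 281, 298)] (np.int64(285), np.int64(294))
tcp [ 0.5443 -0.0374  0.2647] px [288.7 169.5] plumb mouth px [288.4 223.5] Fz -3.1 w 0.0602 t 61.8
75 mouth [297.9 228. ] near rim [302.9 229.4] bottom-face near [293.8 162.3]
80 mouth [294.7 226.9] near rim [299.7 229. ] bottom-face near [294.3 163.3]
85 mouth [291.5 225.4] near rim [296.5 228. ] bottom-face near [294.8 164.3]
90 mouth [288.4 223.5] near rim [293.3 226.7] bottom-face near [295.3 165.4]
95 mouth [285.3 221.2] near rim [290.1 225. ] bottom-face near [295.7 166.5]
clock 61.9 at [ 0.5443 -0.0374  0.2647] yaw 114.5 w 0.0598 -> turn -0.0 shift x 1.8 y 9.7 z -0.5
peg [[288.1086356  234.1
[... 1550 characters left out ...]
, 118, 107, 87, 76, 79, 79, 74, 76, 79, 97, 115, 121, 122, 123, 124, 125, 123, 122, 120, 122, 118, 122, 121, 123, 122, 124, 125, 123, 124]
250 [121, 120, 120, 121, 120, 119, 121, 118, 119, 116, 103, 86, 77, 74, 75, 75, 73, 81, 100, 114, 122, 122, 121, 123, 124, 122, 123, 121, 122, 123, 122, 122, 122, 125, 123, 123, 126, 125]
254 [120, 120, 120, 120, 120, 120, 119, 122, 119, 115, 102, 86, 74, 78, 75, 76, 76, 83, 101, 117, 121, 120, 121, 123, 121, 122, 123, 123, 122, 118, 120, 122, 122, 120, 122, 123, 121, 123]
258 [110, 110, 106, 106, 107, 109, 105, 108, 107, 105, 91, 82, 76, 75, 79, 79, 72, 82, 93, 101, 104, 103, 104, 103, 107, 104, 103, 106, 105, 105, 104, 105, 103, 105, 107, 104, 105, 106]
```

The neck centre is 1 px (about 2 mm) off the peg column, toward the mouth side. I'll correct by 3 mm and lower onto peg1.

```bash
python3 -m jog '[[[-1,3,6,-0.5,0],[-1,0,6,0,0],[-1,0,6,0,0],[-1,0,6,0,0],[-1,0,6,0,0],[-1,0,6,0,0],[-1,0,0,0,0]]]' 10; python3 -m jog '[[[-1,0,6,0,0],[-1,0,6,0,0],[-1,0,6,0,0],[-1,0,0,0,0]]]' 8
```

```text
clock: 62.72
tcp_pos: [0.5429, -0.0337, 0.2283]
tool_rot: [-1.57, -0.0, 1.999]
contact_force: [0.0, 0.5, -2.5]
grip_width: 0.0599
clock: 63.22
tcp_pos: [0.5428, -0.0337, 0.2102]
tool_rot: [-1.569, -0.0, 1.999]
contact_force: [-0.6, 0.1, -1.8]
grip_width: 0.0601
```

```bash
python3 -m jog '[[[-1,0,10,0,0],[-1,0,10,0,0],[-1,0,10,0,0],[-1,0,10,0,0],[-1,0,10,0,0],[-1,0,8,0,0],[-1,0,5,0,0],[-1,0,5,0,0],[-1,0,3,0,0],[-1,0,0,0,0]]]' 6; python3 v.py z2|head -2
python3 - <<'E'
from h import *
print('near rim if seated',proj('side',[.541,-.0545,.012]))
E
```

```text
clock: 64.47
tcp_pos: [0.5438, -0.0339, 0.1414]
tool_rot: [-1.572, 0.001, 2.0]
contact_force: [-1.2, -0.4, 4.0]
grip_width: 0.0602
rows 219 271 width every 6: [(219, 280, 303), (225, 280, 304), (231, 280, 303), (237, 274, 303), (243, 274, 303), (249, 275, 301), (255, 281, 296), (261, 281, 295), (267, 281, 296)] (np.int64(285), np.int64(290))
tcp [ 0.5438 -0.0339  0.1414] px [287.8 219. ] plumb mouth px [287.5 267.2] Fz 4.0 w 0.0602 t 64.5
near rim if seated [[288.34239017 271.10056032]]
```

Seated: rim at row 271, as predicted, with 4 N up. Release, rise, clear away, then a final look.

```bash
python3 -m jog '[[[-1,0,2,0,0],[-1,0,0,0,0],[0.3,0,0,0,0],[0.6,0,0,0,0],[0.7,0,0,0,0],[0.7,0,0,0,0],[0.7,0,0,0,0]]]' 5; python3 -m jog '[[[0.7,0,-20,0,0],[0.7,0,-40,0,0],[0.7,0,-50,0,0],[0.7,0,-50,0,0],[0.7,0,0,50,0],[0.7,0,0,50,0],[0.7,0,0,50,0],[0.7,0,0,0,0],[0.7,0,0,0,0]]]'
python3 - <<'E'
from h import *
snap('side','fin',(150,100,430,330),1.5);snap('top','fin2',(90,110,460,300),1.1)
a=cv2.imread('pics/fin.png');b=cv2.imread('pics/fin2.png');b=cv2.resize(b,(a.shape[1],int(b.shape[0]*a.shape[1]/b.shape[1])))
cv2.imwrite('pics/final.png',cv2.vconcat([a,b]));print(a.shape,b.shape)
E
```

```text
clock: 65.4
tcp_pos: [0.5432, -0.0336, 0.1378]
tool_rot: [-1.571, -0.0, 1.999]
contact_force: [0.1, 0.2, -0.4]
grip_width: 0.0735
clock: 66.53
tcp_pos: [0.4072, -0.096, 0.2983]
tool_rot: [-1.572, 0.001, 1.999]
contact_force: [0.6, 0.2, 0.3]
grip_width: 0.0737
(345, 420, 3) (215, 420, 3)
```

View pics/final.png

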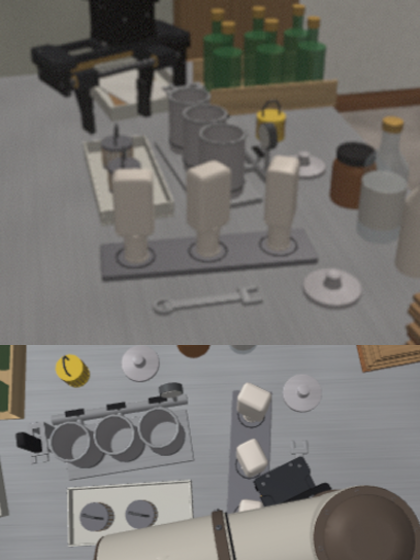

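The final view shows three flasks upright, mouth down, on the drainer pegs (side px 135, 208 and 280). Both cartridges stand in the tray, the hook hangs in its bracket (top px 30,440), and the spanner and lid haven't moved. The arm is clear of everything, so I'm handing in.

```bash
python3 -c "
from workcell import ticket
print(ticket.hand_in())"
```

```text
the job is handed in; nothing more can be done
None
```

The job is done and handed in at about 67 s of the 210 s; the hand-in reports no verdict.

**What I did:**
- **Cartridges:** Only two were present; the well at the −y end was empty. I lifted both out by their loops with the hook and stood them in the tray, and the gripper never went near them.
- **Hook:** I hung it back at the pose it came from and let go.
- **Flasks:** I pinched each one near its bottom, let it swing mouth down and squared its rim on the bench. Then I seated them on peg0 and peg1.

**Last checks:**
- **Final picture:** It shows both cartridges upright in the tray, the hook in its bracket and three flasks upright on the pegs. The lid and spanner are in place and the arm is clear. The brush was outside that crop, so I did not re-check it.
- **Flask seating:** Both rims were within 1 px of their predicted seated rows, and the tool force read about zero after each release.

**What went wrong or disagreed:**
- The first flask came up flat and slid about 10 mm further down in the pads while I shook it upright. I pushed it back up against the bench before placing it.
- Camera and tool positions for the flask mouths differed by 2–4 mm, so I shifted both placings by a few mm.

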